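# Set the blade gap and click the paint-film coater into run

### The job

Get the paint-film coater ready for today's colours. Pull its selector rod fully out, slide the gauge blade flat under the coater's blade until its tip shows beyond, and, leaving the rod out, turn the screw knob clockwise until the blade just drags on the gauge, without clamping it hard; then draw the gauge out, lay it flat in its rest on the coater, and push the rod to its middle click. By the end also stand every pigment jar on the table upright in the coater's jar trough, and leave the eraser, ink stone and tape roll where they are.

Things in the scene. Friction and masses are not known exactly. Their poses are not given: they have to be found in the camera images.
- coater: Paint-film coater, fixed to the table: grey base block 160 mm (x) by 200 mm (y), 40 mm high, its flat top is the bed. Origin at table level under the block's centre; x away from the robot, y to its left, z up. All the coater's points have these axes. An aluminium bridge on the bed carries the blade: top beam 122 mm along y, 28 mm along x, 90 to 108 mm above the table, posts 98 mm apart.
- bed_under_blade (a point): Point on the bed (40 mm above the table) straight under the middle of the blade. The bed is flat and open from the bridge to the front edge, 110 mm before this point (-x): the gauge slides in from the front along +x.
- blade_edge (a point): Middle of the lower edge of the blade, a level steel bar 12 mm thick (x), 92 mm long (y), 9 mm high. It yields upward on springs: from first touch it presses on the gauge with about 3 N, and 3 N more per further mm (0.5 rad of screw), for 4 mm; then it is solid.
- screw_knob (a point): Middle of the round black knob of the adjusting screw on top of the bridge, straight above the blade: 29 mm across, 24 mm tall, upright axis, white pointer on top; this point is 126 mm above the table, half-way up the knob. Slight friction (0.03 N m); stays where it is left.
- screw (a joint): angle of the adjusting screw, rad, 0 to 5.2; grows clockwise seen from above. The free gap under the blade is 13 mm minus 2 mm per rad: the 6 mm gauge is just touched at 3.5. Several grasps are needed.
- rod_knob (a point): Centre of the black round knob of the selector rod: 25 mm in diameter, 26 mm long, its axis along the coater's y, 24 mm above the table. It sits on a 10 mm steel rod that comes out of the base block's right side (-y); pushed home, 12 mm of rod show between block and knob. Pulling out is along the coater's -y.
- selector_rod (a joint): how far the rod is pulled out, m. It clicks at 0 (home, parked), 0.018 (middle, run) and 0.036 (fully out, blade free to adjust). Leaving a click takes about 7 N; let go within 7 mm of a click it springs into it. Stops at -0.001 and 0.037.
- gauge_handle (a point): Centre of the upright wooden handle (40 mm along x, 14 mm wide in y, 20 mm high) of the loose gauge: this point is 16 mm above its underside. The handle stands on the rear of a flat steel strip 120 x 20 x 6 mm that reaches 22 mm behind and 98 mm ahead (+x) of this point. 0.1 to 0.16 kg. Lies flat on the table at first.
- gauge_tip (a point): Middle of the front end of the gauge's strip, 3 mm above its underside, 98 mm ahead of the handle's centre.
- gauge_rest (a point): Centre of the floor of the gauge rest on the bed, to the right (-y) of the bridge, 40 mm above the table: a rectangle 136 mm (x) by 34 mm (y) inside walls 4 mm thick and 6 mm high. The gauge lies flat in it along x.
- trough (a point): Centre of the floor (8 mm above the table) of the jar trough at the coater's left (+y) side: open tray, inside 200 mm (x) by 66 mm (y), walls 4 mm thick, rim 18 mm above the table. Holds up to three jars in a row along x. The side of the 40 mm high base block is 70 mm to the -y side of this point.
- jar_a_mid (a point): Middle (half-way up) of a pigment jar with screw lid, 48 mm in diameter, 56 mm tall, about 85 g, standing upright on the table; may be absent (then None).
- jar_b_mid (a point): Middle (half-way up) of a pigment jar with screw lid, 48 mm in diameter, 65 mm tall, about 85 g, standing upright on the table; may be absent (then None).
- jar_c_mid (a point): Middle (half-way up) of a pigment jar with screw lid, 46 mm in diameter, 56 mm tall, about 85 g, standing upright on the table; may be absent (then None).
- jar_d_mid (a point): Middle (half-way up) of a pigment jar with screw lid, 48 mm in diameter, 61 mm tall, about 85 g, standing upright on the table; may be absent (then None).
- eraser: White eraser in a sleeve, 24 x 58 x 13 mm, a bystander lying on the table; origin at the centre of its underside.
- ink_stone: Black slate ink stone, 64 x 90 x 18 mm, a bystander; origin at the centre of its underside.
- masking_tape: Roll of masking tape, 100 mm across, 24 mm high, lying flat, a bystander; origin at the centre of its underside.
There are look-alikes about, which are no part of the job. What is meant by the part that bears jar_c_mid is not green or pink, and is the larger of those in its own colour.

How it is judged:
By the outcome, as a careful person would: the job done as asked, in the order asked, and still so for the second after the job is handed in, with the robot touching nothing.
Of jar_a, jar_b, jar_c, jar_d only 1 to 3 are there at a start; the rules pass over those that are not, and their reading is None.
At some moment in a run one of gauge may be knocked a few centimetres aside while the robot is not near it.
Once in a run the grip may slacken for a moment while it holds something.
It also fails if it takes over 210 s, if anything falls off the work surface, if the arm or the gripper's body presses on something with over 40 N, if the wrist force passes 120 N, or if a joint passes its speed limit or range.

### The arm

A 6-joint arm with a two-finger parallel gripper is mounted at the origin on a cart in front of the work surface, level with it; the furniture and walls round the work are solid. World frame = base frame: x ahead of the robot, y to its left, z up, the work surface at z = 0. Lengths are in m, angles in rad, forces in N, time in s.
With the tool pointing down it reaches from about 0.3 to 0.825 m from the base axis. Payload 5.4 kg.
Tool frame: the origin (TCP) lies midway between the tips of the shut fingers; the grasp point (between the pads) lies 19 mm behind it; z points along the fingers, y is the line along which they close (so a half turn about z gives the same grasp; the last joint's range is limited). The gripper opens to 92 mm and grips with 3 to 60 N. Pads are 20 mm wide; open, the fingers measure 128 mm over their backs; the gripper's body (75 mm by 189 mm) begins 69 mm behind the grasp point.
Start: joints at [1.018, 0.158, 1.597, -0, 1.386, -0.21], TCP at [0.193, 0.542, 0.215] pointing down, gripper open.
Joint ranges: [-2.91, 2.91], [-0.94, 2.29], [0.18, 2.7], [-1.29, 4.43], [0.17, 2.64], [-3, 3]. Speed limits (rad/s): [2.57, 2.57, 3.14, 3.14, 3.14, 3.14].

### API

Orientations are given as a 3x3 rotation matrix whose columns are the frame's x, y, z axes.
In Python, from rig import env gives the robot as it stands.
- The arm moves only by the tool apply_moves, never from a script. Its argument "plan" is a list of rows, each an object of numbers: "jaw": the opening, from -1 (shut) to 1 (fully open); "tx", "ty", "tz": the shift along the tool's x, y, z in m; "twist": the turn about the tool's z in degrees. In form: [{"jaw": .., "tx": .., "ty": .., "tz": .., "twist": ..}, ...]. A call has 1 to 5 rows; each row is the pose to reach, as a shift and turn from the pose commanded when the call began, along the tool's axes at that moment; what a row does not reach only later rows make up. A row lasts 1/12 s, in which the tool goes at most 41.7 mm and 7.16 degrees, less where a joint would pass 70% of its speed; a pose out of reach is approached as far as the arm can. A call with a gripper value outside its range is refused whole. The fingers move at their own pace and stop on an object; "grip_force" is the grip in N (left out, the last holds). Time passes only in rows, so rows that repeat a pose let the fingers close. It gives the time, the measured TCP pose, the force, the opening and the grip force at its end, in the units of the state.
- env.sense(): the state, without advancing time (a new reading comes with each control period).
- env.get_image(name): name is "side" or "top" or "wrist"; returns a dict with "pixels" (400x640x3 uint8, red, green, blue), "mtx" (3x3 intrinsics, pixels), "rvec" (rotation vector, rad) and "tvec" (3), from world to camera coordinates, as OpenCV has them; the wrist camera has in their place "hand_eye" (4x4, takes a point from camera to tool coordinates, whose origin is the TCP and whose axes are the flange's). Camera axes: x right, y down, z forward; pixel columns grow to the right and rows downward; lengths in m; the calibration is good to about 2 mm. A picture is of the moment at which its call begins: read the wrist's pose just before it. There is no depth.
- env.finish_job(): hands the job in; it is judged then, once.
The state is a dict: "time": time; "joint_pos": joint angles; "dq": joint speeds; "tau": joint torques, N m; "tcp_pos": TCP position; "tcp_rot": TCP orientation; "wrist_force": force on the tool from outside, world axes, zero at the start; "ft_torque": the same for the moment, N m; "finger_gap": finger opening in m; "gripper_force": force on a finger pad.
Only numpy, scipy, OpenCV 4.12 (cv2) and the standard library are available. Lean on these libraries where they do the work, as an engineer would, in place of code of your own. Each camera call takes 0.05 s, during which the arm holds its last target. There are 200 camera calls.

## Working session

There is one attempt and no reset: what is moved stays moved. The work goes in short steps, Python scripts to look and compute and a tool call to move; the robot and the scene stay as the last step left them, time stands still between calls to the robot, and variables do not carry over. Pictures are saved under pics/ and viewed, at most 14 in all, crops included, and the job is handed in when it is done.

Besides the shell and the picture viewer there is one more tool, called after ">>>" as name(argument=value, ...), one argument or row to a line, values as JSON. apply_moves: Moves the arm, as the interface text tells. Its arguments: {"type":"object","properties":{"plan":{"type":"array"},"grip_force":{"type":"number"}},"required":["plan"]}

```bash
ls; mkdir -p pics; cat > h.py <<'E'
import numpy as np, cv2
from rig import env
def shot(name, fn=None):
    s=env.sense(); im=env.get_image(name)
    if fn: cv2.imwrite('pics/'+fn, im['pixels'][:,:,::-1])
    K=np.array(im['mtx'])
    if 'rvec' in im:
        R=cv2.Rodrigues(np.array(im['rvec'],float))[0]; t=np.array(im['tvec'],float).ravel()
        Rc=R.T; c=-R.T@t
    else:
        H=np.array(im['hand_eye']); Rt=np.array(s['tcp_rot']); 
        Rc=Rt@H[:3,:3]; c=Rt@H[:3,3]+np.array(s['tcp_pos'])
    return dict(px=im['pixels'],K=K,Rc=Rc,c=c)
def ray(v,u,w,z):
    d=v['Rc']@np.linalg.inv(v['K'])@np.array([u,w,1.]); return v['c']+d*(z-v['c'][2])/d[2]
def proj(v,p):
    q=v['K']@(v['Rc'].T@(np.array(p,float)-v['c'])); return q[:2]/q[2]
def st():
    s=env.sense(); r=np.round
    print(r(s['time'],2),'tcp',r(s['tcp_pos'],4),'F',r(s['wrist_force'],1),'gap',r(s['finger_gap'],4),'gf',s['gripper_force'],'q',r(s['joint_pos'],2));return s
E
python3 - <<'E'
from h import *
s=st(); print(np.round(s['tcp_rot'],3))
for n in ('top','side'):
    v=shot(n,n+'0.png'); print(n,np.round(v['c'],3),np.round(v['K'].ravel(),1)); np.savez(n+'.npz',**v)
    print(np.round(v['Rc'],2))
E
```

```text
pics
0.0 tcp [0.193  0.541  0.2136] F [ 0.8 -0.6 -1. ] gap 0.0919 gf 0.0 q [ 1.02  0.16  1.6  -0.    1.39 -0.21]
[[-0.942  0.336 -0.001]
 [ 0.336  0.942 -0.002]
 [ 0.    -0.002 -1.   ]]
top [ 0.18  -0.023  1.648] [419.4   0.  321.5   0.  419.4 195.2   0.    0.    1. ]
[[-0.   -0.98  0.19]
 [-1.    0.    0.  ]
 [-0.   -0.19 -0.98]]
side [ 0.103 -1.203  0.725] [425.8   0.  318.3   0.  425.8 200.8   0.    0.    1. ]
[[ 0.96 -0.13  0.26]
 [-0.3  -0.42  0.86]
 [-0.   -0.9  -0.44]]
```

View pics/top0.png

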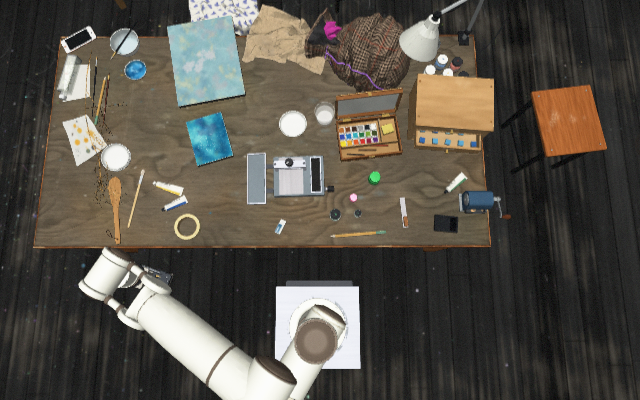

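View pics/side0.png

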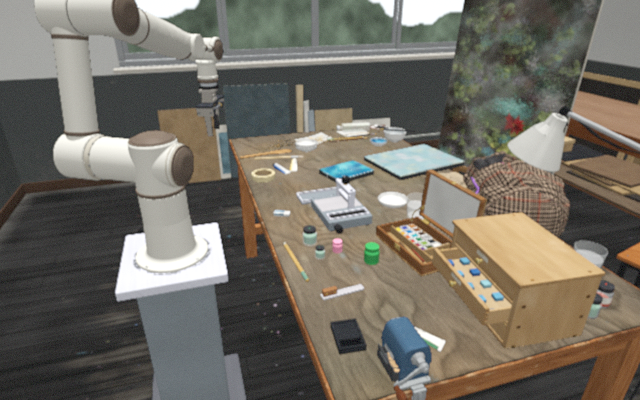

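```bash
python3 - <<'E'
from h import *
v=dict(np.load('top.npz'))
for n,u,w,z in [('knobtop',290,162,.138),('coater c',298,176,.04),('rod',330,188,.024),('trough',257,178,.01),('teal',335,214,.056),('smallteal',358,213,.04),('pink',353,197,.03),('green',375,177,.06),('gaugeend',404,198,0.006),('gaugeback',405,226,0.006),('eraser',281,227,.013),('back jar',433,70,.06),('bj',445,60,.06),('tape',187,226,.02),('ink',446,223,.018)]:
    p=ray(v,u,w,z); print(n,np.round(p,3),round(np.hypot(p[0],p[1]),3))
a=cv2.resize(v['px'][140:240,240:400],None,fx=5,fy=5,interpolation=cv2.INTER_CUBIC)
b=cv2.resize(v['px'][30:120,380:500],None,fx=3,fy=3,interpolation=cv2.INTER_CUBIC)
cv2.imwrite('pics/c1.png',a[:,:,::-1])
w=dict(np.load('side.npz'))
a=cv2.resize(w['px'][170:310,280:400],None,fx=4,fy=4,interpolation=cv2.INTER_CUBIC)
b=cv2.resize(w['px'][230:340,540:640],None,fx=3,fy=3,interpolation=cv2.INTER_CUBIC)
c=np.zeros((560,790,3),np.uint8); c[:560,:480]=a; c[:330,490:790]=b
cv2.imwrite('pics/c2.png',c[:,:,::-1])
E
```

```text
knobtop [0.605 0.098 0.138] 0.613
coater c [0.576 0.074 0.04 ] 0.58
rod [ 0.53  -0.052  0.024] 0.533
trough [0.575 0.24  0.01 ] 0.624
teal [ 0.421 -0.07   0.056] 0.427
smallteal [ 0.427 -0.16   0.04 ] 0.456
pink [ 0.492 -0.142  0.03 ] 0.512
green [ 0.565 -0.227  0.06 ] 0.609
gaugeend [ 0.492 -0.347  0.006] 0.602
gaugeback [ 0.38  -0.346  0.006] 0.514
eraser [0.377 0.141 0.013] 0.402
back jar [ 1.015 -0.477  0.06 ] 1.122
bj [ 1.059 -0.529  0.06 ] 1.184
tape [0.382 0.507 0.02 ] 0.635
ink [ 0.39  -0.505  0.018] 0.637
```

View pics/c1.png

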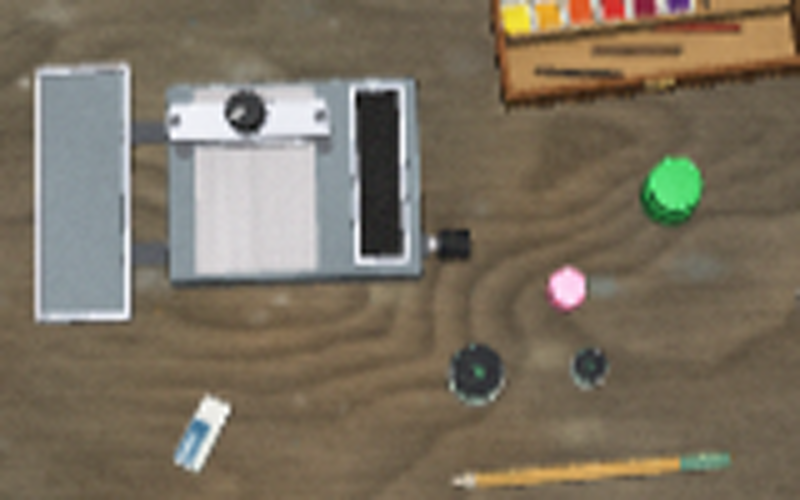

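View pics/c2.png

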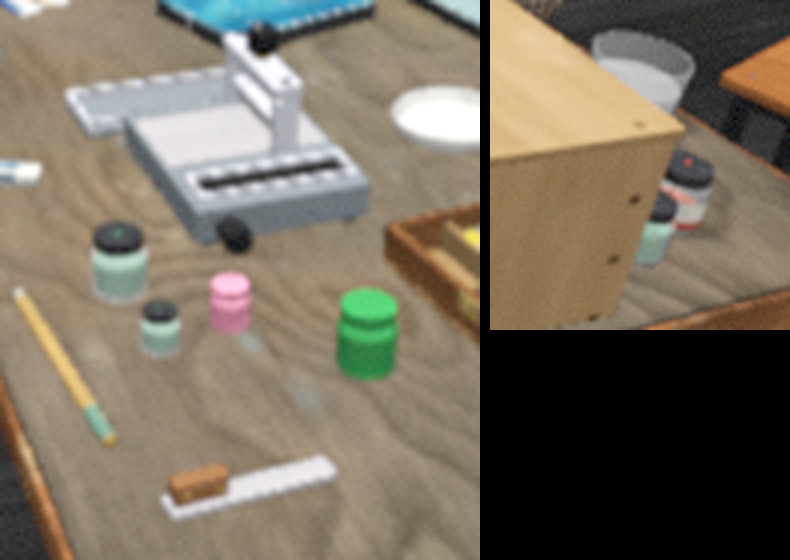

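Top view: the coater is at (298,176), the rod knob at (330,188) and the gauge at (404,212) with its handle end near the robot. The jar candidates are black-lidded pale jar (335,214), small pale jar (358,213), pink (353,197) and green (375,177). jar_c is the one at (335,214): it is neither green nor pink, and it is the larger of the two pale ones. The enlarged crops confirm this.

>>> apply_moves(
  plan=[
    {"jaw": 0, "tx": -0.03, "ty": -0.024, "tz": -0.007, "twist": 0},
    {"jaw": 0, "tx": -0.06, "ty": -0.048, "tz": -0.014, "twist": 0},
    {"jaw": 0, "tx": -0.09, "ty": -0.072, "tz": -0.02, "twist": 0},
    {"jaw": 0, "tx": -0.12, "ty": -0.096, "tz": -0.026, "twist": 0},
    {"jaw": 0, "tx": -0.15, "ty": -0.12, "tz": -0.033, "twist": 0},
  ],
)

```text
time: 0.52
tcp_pos: [0.2943, 0.3764, 0.2472]
tcp_rot: [[-0.942, 0.335, -0.001], [0.335, 0.942, -0.001], [0.0, -0.001, -1.0]]
wrist_force: [1.2, 0.2, 0.1]
finger_gap: 0.0607
gripper_force: 0.0
```

>>> apply_moves(
  plan=[
    {"jaw": 0, "tx": -0.03, "ty": -0.024, "tz": -0.007, "twist": 0},
    {"jaw": 0, "tx": -0.06, "ty": -0.048, "tz": -0.014, "twist": 0},
    {"jaw": 0, "tx": -0.09, "ty": -0.072, "tz": -0.02, "twist": 0},
    {"jaw": 0, "tx": -0.12, "ty": -0.096, "tz": -0.026, "twist": 0},
    {"jaw": 0, "tx": -0.15, "ty": -0.12, "tz": -0.033, "twist": 0},
  ],
)

```text
time: 0.93
tcp_pos: [0.3954, 0.2129, 0.2805]
tcp_rot: [[-0.942, 0.336, -0.001], [0.336, 0.942, -0.0], [0.0, -0.0, -1.0]]
wrist_force: [0.7, 0.3, -0.2]
finger_gap: 0.0462
gripper_force: 0.0
```

>>> apply_moves(
  plan=[
    {"jaw": 0, "tx": -0.03, "ty": -0.024, "tz": -0.007, "twist": 0},
    {"jaw": 0, "tx": -0.06, "ty": -0.048, "tz": -0.014, "twist": 0},
    {"jaw": 0, "tx": -0.09, "ty": -0.072, "tz": -0.02, "twist": 0},
    {"jaw": 0, "tx": -0.12, "ty": -0.096, "tz": -0.026, "twist": 0},
    {"jaw": 0, "tx": -0.15, "ty": -0.12, "tz": -0.033, "twist": 0},
  ],
)

```text
time: 1.35
tcp_pos: [0.4964, 0.0494, 0.3134]
tcp_rot: [[-0.942, 0.336, -0.001], [0.336, 0.942, 0.0], [0.001, -0.0, -1.0]]
wrist_force: [0.2, 0.2, -0.6]
finger_gap: 0.0459
gripper_force: 0.0
```

>>> apply_moves(
  plan=[
    {"jaw": 0, "tx": 0, "ty": 0, "tz": 0, "twist": 7},
    {"jaw": 0, "tx": 0, "ty": 0, "tz": 0, "twist": 14},
    {"jaw": 0, "tx": 0, "ty": 0, "tz": 0, "twist": 21},
    {"jaw": 0, "tx": 0, "ty": 0, "tz": 0, "twist": 28},
    {"jaw": 0, "tx": 0, "ty": 0, "tz": 0, "twist": 34.5},
  ],
)

```text
time: 1.77
tcp_pos: [0.4959, 0.0511, 0.313]
tcp_rot: [[-0.581, 0.814, -0.001], [0.814, 0.581, 0.0], [0.001, -0.001, -1.0]]
wrist_force: [-0.2, -0.6, -1.1]
finger_gap: 0.0458
gripper_force: 0.0
```

>>> apply_moves(
  plan=[
    {"jaw": 0, "tx": 0, "ty": 0, "tz": 0, "twist": 7},
    {"jaw": 0, "tx": 0, "ty": 0, "tz": 0, "twist": 14},
    {"jaw": 0, "tx": 0, "ty": 0, "tz": 0, "twist": 21},
    {"jaw": 0, "tx": 0, "ty": 0, "tz": 0, "twist": 28},
    {"jaw": 0, "tx": 0, "ty": 0, "tz": 0, "twist": 34.5},
  ],
)

```text
time: 2.18
tcp_pos: [0.4958, 0.0512, 0.3131]
tcp_rot: [[-0.018, 1.0, -0.001], [1.0, 0.018, 0.0], [0.0, -0.001, -1.0]]
wrist_force: [0.5, -0.0, -0.7]
finger_gap: 0.0461
gripper_force: 0.0
```

```bash
python3 - <<'E'
from h import *
s=st(); print(np.round(s['tcp_rot'],3)); print(np.round(env.get_image('wrist')['hand_eye'],3))
v=shot('wrist','w1.png'); np.savez('w1.npz',**v)
v=shot('top'); np.savez('top2.npz',**v)
E
```

```text
2.18 tcp [0.4958 0.0512 0.3131] F [ 0.5 -0.  -0.7] gap 0.0461 gf 0.0 q [-0.14 -0.09  1.66 -0.    1.57 -0.16]
[[-0.018  1.    -0.001]
 [ 1.     0.018  0.   ]
 [ 0.    -0.001 -1.   ]]
[[ 0.001 -0.965 -0.261  0.073]
 [ 1.     0.001  0.    -0.   ]
 [ 0.    -0.261  0.965 -0.171]
 [ 0.     0.     0.     1.   ]]
```

View pics/w1.png

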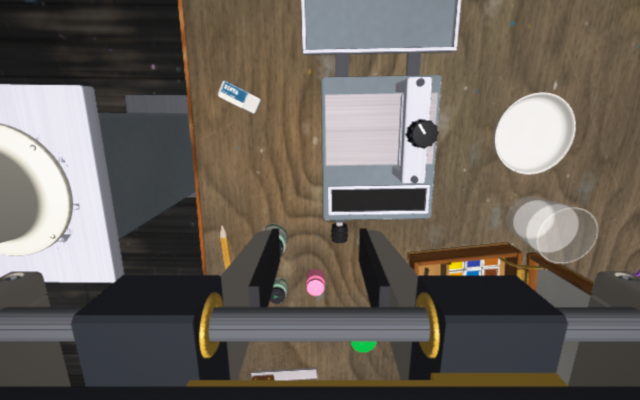

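The wrist view shows the rod knob at (340,232), the screw knob at (421,133) with its pointer up-left, the rest at (378,200), the front trough edge at (305,52)-(458,48) and the gauge at the bottom at (283,377).

```bash
python3 - <<'E'
from h import *
v=dict(np.load('w1.npz'))
for n,u,w,z in [('rod',340,233,.030),('screwtop',423,131,.138),('blk UL',322,77,.04),('blk UR',441,76,.04),('blk LL',325,219,.04),('blk LR',436,217,.04),('rest LL',329,215,.046),('rest LR',430,214,.046),('rest UL',329,188,.046),('rest UR',429,185,.046),('tr L',304,53,.018),('tr R',457,49,.018),('scr1',421,81,.108),('scr2',414,180,.108)]:
    print(n,np.round(ray(v,u,w,z),4))
c=np.zeros((560,800,3),np.uint8)
c[:]=cv2.resize(v['px'][40:250,290:590][:, :300],None,fx=800/300,fy=560/210,interpolation=cv2.INTER_CUBIC)
cv2.imwrite('pics/w1c.png',c[:,:,::-1])
E
```

```text
rod [ 0.529  -0.0519  0.03  ]
screwtop [0.6059 0.1077 0.138 ]
blk UL [0.4976 0.1706 0.04  ]
blk UR [0.654  0.1741 0.04  ]
blk LL [ 0.5053 -0.0263  0.04  ]
blk LR [ 0.669  -0.0208  0.04  ]
rest LL [ 0.5109 -0.018   0.046 ]
rest LR [ 0.6574 -0.0143  0.046 ]
rest UL [0.51   0.0222 0.046 ]
rest UR [0.6514 0.0287 0.046 ]
tr L [0.4728 0.2031 0.018 ]
tr R [0.6796 0.211  0.018 ]
scr1 [0.6078 0.1609 0.108 ]
scr2 [0.6104 0.0481 0.108 ]
```

View pics/w1c.png

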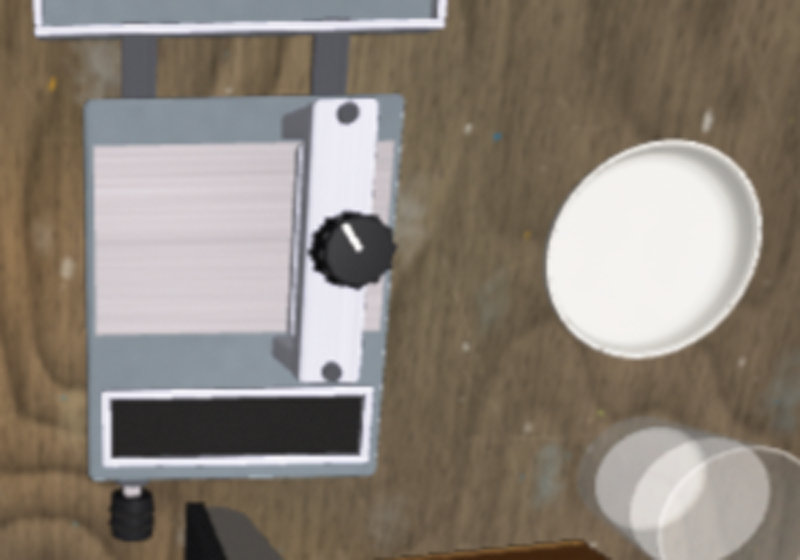

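```bash
python3 - <<'E'
from h import *
from scipy.optimize import least_squares
v=dict(np.load('w1.npz'))
cr=lambda a,b:(290+a*.375,40+b*.375)
L=[(-.08,.1,.04),(.08,.1,.04),(-.08,-.1,.04),(.08,-.1,.04)]
P=[cr(87,101),cr(403,96),cr(91,478),cr(374,473)]
def W(p,q): c,s=np.cos(p[2]),np.sin(p[2]); return (p[0]+c*q[0]-s*q[1],p[1]+s*q[0]+c*q[1],q[2])
f=lambda p:np.concatenate([proj(v,W(p,q))-np.array(o) for q,o in zip(L,P)])
r=least_squares(f,[.58,.074,.03]); print(np.round(r.x,4),np.round(r.fun,1))
p=r.x
def loc(u,w,z):
    g=ray(v,u,w,z)[:2]-p[:2]; c,s=np.cos(p[2]),np.sin(p[2]); return np.round([c*g[0]+s*g[1],-s*g[0]+c*g[1]],4)
for n,a,b,z in [('knob',353,249,.138),('h1',348,112,.108),('h2',332,372,.108),('beam UL',313,99,.108),('UR',378,99,.108),('LL',299,380,.108),('LR',360,381,.108),
 ('r',106,397,.04+.006),('r',372,390,.046),('r',105,466,.046),('r',370,462,.046),('trfront',37,34,.018),('trf',445,26,.018),('rodknob mid',132,514,.0365)]:
    print(n,loc(*cr(a,b),z), np.round(ray(v,*cr(a,b),z),4))
E
```

```text
[0.5793 0.0733 0.0309] [-1.6 -1.   1.7 -1.3 -1.1  1.6  1.   1.8]
knob [0.0271 0.0311] [0.6054 0.1052 0.138 ]
h1 [0.0307 0.0856] [0.6074 0.1598 0.108 ]
h2 [ 0.0309 -0.0255] [0.611  0.0487 0.108 ]
beam UL [0.0157 0.091 ] [0.5922 0.1647 0.108 ]
UR [0.0429 0.0905] [0.6194 0.1651 0.108 ]
LL [ 0.0161 -0.029 ] [0.5963 0.0448 0.108 ]
LR [ 0.0439 -0.0299] [0.6241 0.0448 0.108 ]
r [-0.0698 -0.0502] [0.5111 0.021  0.046 ]
r [ 0.0716 -0.0487] [0.6523 0.0269 0.046 ]
r [-0.0707 -0.0888] [ 0.5114 -0.0176  0.046 ]
r [ 0.0735 -0.0889] [ 0.6555 -0.0132  0.046 ]
trfront [-0.1026  0.1333] [0.4726 0.2034 0.018 ]
trf [0.1044 0.1336] [0.6795 0.2101 0.018 ]
rodknob mid [-0.0554 -0.1206] [ 0.5277 -0.049   0.0365]
```

>>> apply_moves(
  plan=[
    {"jaw": 0, "tx": -0.03, "ty": 0.01, "tz": 0.02, "twist": -0.75},
    {"jaw": 0, "tx": -0.06, "ty": 0.02, "tz": 0.04, "twist": -0.75},
    {"jaw": 0, "tx": -0.09, "ty": 0.03, "tz": 0.06, "twist": -0.75},
    {"jaw": 0, "tx": -0.105, "ty": 0.03, "tz": 0.09, "twist": -0.75},
    {"jaw": 0, "tx": -0.105, "ty": 0.03, "tz": 0.1, "twist": -0.75},
  ],
)

```text
time: 2.75
tcp_pos: [0.5267, -0.0552, 0.2091]
tcp_rot: [[-0.036, 0.999, -0.006], [0.999, 0.036, 0.001], [0.001, -0.006, -1.0]]
wrist_force: [-0.3, 0.6, -0.1]
finger_gap: 0.0459
gripper_force: 0.0
```

>>> apply_moves(
  plan=[
    {"jaw": 0, "tx": 0, "ty": 0, "tz": 0.035, "twist": 0},
    {"jaw": 0, "tx": 0, "ty": 0, "tz": 0.07, "twist": 0},
    {"jaw": 0, "tx": 0, "ty": 0, "tz": 0.105, "twist": 0},
    {"jaw": 0, "tx": 0, "ty": 0, "tz": 0.14, "twist": 0},
    {"jaw": 0, "tx": 0, "ty": 0, "tz": 0.14, "twist": 0},
  ],
)

```text
time: 3.17
tcp_pos: [0.5229, -0.0504, 0.0669]
tcp_rot: [[-0.039, 0.999, -0.013], [0.999, 0.04, 0.005], [0.005, -0.013, -1.0]]
wrist_force: [-0.8, -0.3, -1.2]
finger_gap: 0.0458
gripper_force: 0.0
```

```bash
python3 - <<'E'
from h import *
s=st(); print(np.round(s['tcp_rot'],3))
v=shot('wrist','w2.png'); np.savez('w2.npz',**v)
print('knob expected px',proj(v,(.5282,-.0533,.024)))
E
```

```text
3.17 tcp [ 0.5229 -0.0504  0.0669] F [-0.8 -0.3 -1.2] gap 0.0458 gf 0.0 q [-0.33  0.21  1.85  0.    1.09 -0.37]
[[-0.039  0.999 -0.013]
 [ 0.999  0.04   0.005]
 [ 0.005 -0.013 -1.   ]]
knob expected px [327.39195602 224.14399227]
```

View pics/w2.png

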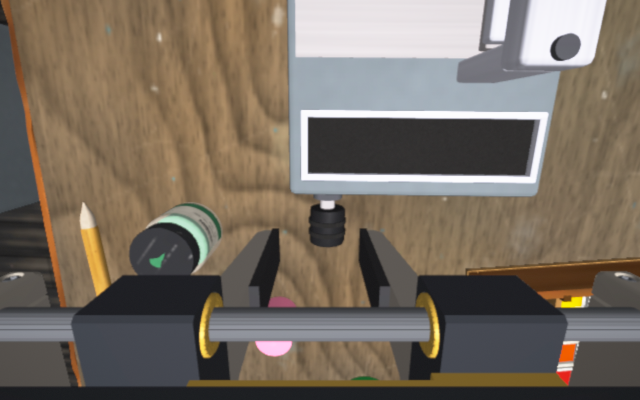

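The rod knob sits at (327,225), right where predicted.

>>> apply_moves(
  plan=[
    {"jaw": 0, "tx": -0.003, "ty": 0.005, "tz": 0.02, "twist": 0.3},
    {"jaw": 0, "tx": -0.003, "ty": 0.005, "tz": 0.04, "twist": 0.3},
    {"jaw": 0, "tx": -0.003, "ty": 0.005, "tz": 0.055, "twist": 0.3},
    {"jaw": 0, "tx": -0.003, "ty": 0.005, "tz": 0.059, "twist": 0.3},
    {"jaw": 0, "tx": -0.003, "ty": 0.005, "tz": 0.059, "twist": 0.3},
  ],
)

```text
time: 3.63
tcp_pos: [0.5345, -0.0557, 0.016]
tcp_rot: [[-0.033, 0.999, 0.001], [0.999, 0.033, -0.0], [-0.0, 0.001, -1.0]]
wrist_force: [-0.4, 0.2, -0.4]
finger_gap: 0.0453
gripper_force: 0.0
```

>>> apply_moves(
  plan=[
    {"jaw": -0.8, "tx": 0, "ty": 0, "tz": 0, "twist": 0},
    {"jaw": -0.8, "tx": 0, "ty": 0, "tz": 0, "twist": 0},
    {"jaw": -0.8, "tx": 0, "ty": 0, "tz": 0, "twist": 0},
    {"jaw": -0.8, "tx": 0, "ty": 0, "tz": 0, "twist": 0},
    {"jaw": -0.8, "tx": 0, "ty": 0, "tz": 0, "twist": 0},
  ],
  grip_force=30,
)

```text
time: 4.05
tcp_pos: [0.5286, -0.0562, 0.0161]
tcp_rot: [[-0.034, 0.999, -0.013], [0.999, 0.034, -0.001], [-0.0, -0.013, -1.0]]
wrist_force: [-21.7, -2.6, 20.9]
finger_gap: 0.0242
gripper_force: 30.0
```

>>> apply_moves(
  plan=[
    {"jaw": -0.8, "tx": -0.008, "ty": 0, "tz": 0, "twist": 0},
    {"jaw": -0.8, "tx": -0.016, "ty": 0, "tz": 0, "twist": 0},
    {"jaw": -0.8, "tx": -0.024, "ty": 0, "tz": 0, "twist": 0},
    {"jaw": -0.8, "tx": -0.032, "ty": 0, "tz": 0, "twist": 0},
    {"jaw": -0.8, "tx": -0.037, "ty": 0, "tz": 0, "twist": 0},
  ],
)

```text
time: 4.47
tcp_pos: [0.5297, -0.0924, 0.0161]
tcp_rot: [[-0.034, 0.999, -0.013], [0.999, 0.034, 0.002], [0.002, -0.013, -1.0]]
wrist_force: [-21.1, 1.7, 20.5]
finger_gap: 0.0241
gripper_force: 30.0
```

```bash
python3 - <<'E'
from h import *
s=st(); print(np.round(s['tcp_rot'],3))
v=shot('wrist','w3.png'); np.savez('w3.npz',**v)
E
```

```text
4.47 tcp [ 0.5297 -0.0924  0.0161] F [-21.1   1.7  20.5] gap 0.0241 gf 30.00497281551361 q [-0.4   0.32  1.83 -0.    1.   -0.43]
[[-0.034  0.999 -0.013]
 [ 0.999  0.034  0.002]
 [ 0.002 -0.013 -1.   ]]
```

>>> apply_moves(
  plan=[
    {"jaw": 0, "tx": 0, "ty": 0, "tz": 0, "twist": 0},
    {"jaw": 0, "tx": 0, "ty": 0, "tz": 0, "twist": 0},
    {"jaw": 0, "tx": 0, "ty": 0, "tz": 0, "twist": 0},
    {"jaw": 0, "tx": 0, "ty": 0, "tz": -0.03, "twist": 0},
    {"jaw": 0, "tx": 0, "ty": 0, "tz": -0.06, "twist": 0},
  ],
)

```text
time: 4.93
tcp_pos: [0.534, -0.0924, 0.0747]
tcp_rot: [[-0.032, 0.999, -0.002], [0.999, 0.032, 0.001], [0.001, -0.002, -1.0]]
wrist_force: [1.1, -0.2, 1.1]
finger_gap: 0.046
gripper_force: 0.0
```

>>> apply_moves(
  plan=[
    {"jaw": 0, "tx": 0, "ty": 0, "tz": -0.035, "twist": 0},
    {"jaw": 0, "tx": 0, "ty": 0, "tz": -0.07, "twist": 0},
    {"jaw": 0, "tx": 0, "ty": 0, "tz": -0.1, "twist": 0},
    {"jaw": 0, "tx": 0, "ty": 0, "tz": -0.1, "twist": 0},
    {"jaw": 0, "tx": 0, "ty": 0, "tz": -0.1, "twist": 0},
  ],
)

```text
time: 5.35
tcp_pos: [0.5371, -0.0936, 0.1781]
tcp_rot: [[-0.032, 0.999, 0.007], [0.999, 0.032, -0.003], [-0.003, 0.007, -1.0]]
wrist_force: [-1.1, -0.6, -0.9]
finger_gap: 0.0458
gripper_force: 0.0
```

```bash
python3 - <<'E'
from h import *
s=st(); print(np.round(s['tcp_rot'],3))
v=shot('wrist','w4.png'); np.savez('w4.npz',**v)
c,q=np.cos(.0309),np.sin(.0309)
for d in (0,.018,.036):
    x,y=-.055,-.125-d
    print('rod',d,np.round(proj(v,(.5793+c*x-q*y,.0733+q*x+c*y,.024))))
print('gauge/jar', np.round(proj(v,(.421,-.07,.056))))
E
```

```text
5.35 tcp [ 0.5371 -0.0936  0.1781] F [-1.1 -0.6 -0.9] gap 0.0458 gf 0.0 q [-0.39  0.11  1.73  0.    1.3  -0.43]
[[-0.032  0.999  0.007]
 [ 0.999  0.032 -0.003]
 [-0.003  0.007 -1.   ]]
rod 0 [311. 146.]
rod 0.018 [311. 164.]
rod 0.036 [311. 181.]
gauge/jar [194. 164.]
```

View pics/w4.png

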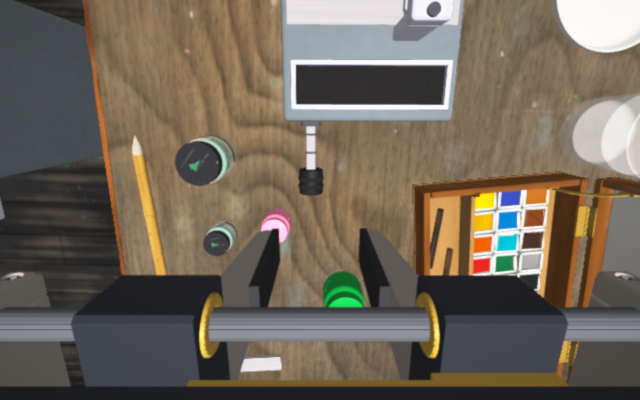

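The rod knob is now at (311,181), which matches the predicted pixel for 0.036 m out. Next is the gauge.

>>> apply_moves(
  plan=[
    {"jaw": 0, "tx": -0.031, "ty": -0.018, "tz": 0, "twist": 7},
    {"jaw": 0, "tx": -0.062, "ty": -0.036, "tz": 0, "twist": 14},
    {"jaw": 0, "tx": -0.093, "ty": -0.054, "tz": 0, "twist": 21},
    {"jaw": 0, "tx": -0.124, "ty": -0.072, "tz": 0, "twist": 28},
    {"jaw": 0, "tx": -0.124, "ty": -0.072, "tz": 0, "twist": 30},
  ],
)

```text
time: 5.82
tcp_pos: [0.4637, -0.2231, 0.1729]
tcp_rot: [[0.482, 0.876, -0.003], [0.876, -0.482, -0.0], [-0.002, -0.003, -1.0]]
wrist_force: [-0.6, -0.8, -0.5]
finger_gap: 0.0461
gripper_force: 0.0
```

>>> apply_moves(
  plan=[
    {"jaw": 0, "tx": -0.035, "ty": 0, "tz": 0, "twist": 7},
    {"jaw": 0, "tx": -0.07, "ty": 0, "tz": 0, "twist": 14},
    {"jaw": 0, "tx": -0.105, "ty": 0, "tz": 0, "twist": 21},
    {"jaw": 0, "tx": -0.143, "ty": -0.001, "tz": 0, "twist": 28},
    {"jaw": 0, "tx": -0.143, "ty": -0.001, "tz": 0, "twist": 30},
  ],
)

```text
time: 6.23
tcp_pos: [0.3949, -0.3489, 0.173]
tcp_rot: [[0.855, 0.518, -0.003], [0.518, -0.855, -0.0], [-0.002, -0.001, -1.0]]
wrist_force: [-1.1, 1.2, 0.3]
finger_gap: 0.0458
gripper_force: 0.0
```

>>> apply_moves(
  plan=[
    {"jaw": 0, "tx": 0, "ty": 0, "tz": 0, "twist": 7},
    {"jaw": 0, "tx": 0, "ty": 0, "tz": 0, "twist": 14},
    {"jaw": 0, "tx": 0, "ty": 0, "tz": 0, "twist": 21},
    {"jaw": 0, "tx": 0, "ty": 0, "tz": 0, "twist": 28},
    {"jaw": 0, "tx": 0, "ty": 0, "tz": 0, "twist": 30},
  ],
)

```text
time: 6.65
tcp_pos: [0.3977, -0.3438, 0.1727]
tcp_rot: [[1.0, 0.026, -0.002], [0.026, -1.0, 0.003], [-0.002, -0.003, -1.0]]
wrist_force: [0.4, -0.5, 0.2]
finger_gap: 0.0462
gripper_force: 0.0
```

```bash
python3 - <<'E'
from h import *
v=dict(np.load('w4.npz'))
g=cv2.inRange(v['px'][130:190,170:220],(0,0,0),(60,70,65)); 
print('jar',np.round(ray(v,200,162,.056),4), np.round(ray(v,177,162,.056)-ray(v,222,162,.056),3))
s=st(); print(np.round(s['tcp_rot'],3))
v=shot('wrist','w5.png'); np.savez('w5.npz',**v)
E
```

```text
jar [ 0.4264 -0.068   0.056 ] [-0.042 -0.001  0.   ]
6.65 tcp [ 0.3977 -0.3438  0.1727] F [ 0.4 -0.5  0.2] gap 0.0462 gf 0.0 q [-0.94  0.07  1.78  0.    1.3   0.6 ]
[[ 1.     0.026 -0.002]
 [ 0.026 -1.     0.003]
 [-0.002 -0.003 -1.   ]]
```

View pics/w5.png

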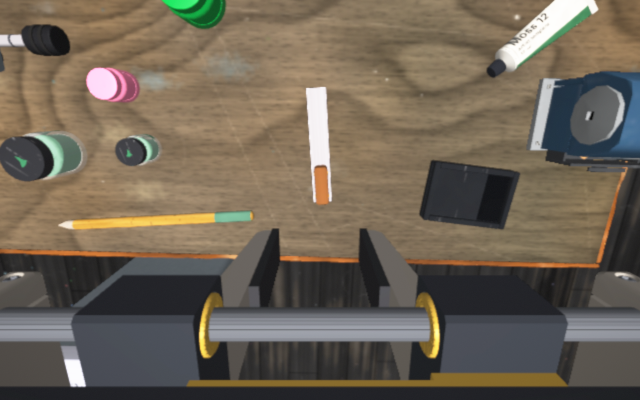

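The gauge lies with its tip at (316.5,88), its rear at (322,203) and its handle from (322,167) to (322,203).

```bash
python3 - <<'E'
from h import *
v=dict(np.load('w5.npz'))
px=v['px'][75:215,295:345].astype(int)
f=ray(v,316.5,88,.006); b=ray(v,322.5,203,.006); h1=ray(v,321.5,167,.026);h2=ray(v,322.5,202,.026)
print(f,b,np.linalg.norm(f-b),h1,h2)
d=(f-b)[:2]; a=np.arctan2(d[1],d[0]); u=d/np.hypot(*d); print('yaw deg',np.degrees(a),'handle from tip',f[:2]-.098*u,'from back',b[:2]+.022*u)
for sgn in(-1,1): print(np.round(ray(v,[314,331][sgn>0],203,.006)-b,4))
E
```

```text
[ 0.49477006 -0.33851005  0.006     ] [ 0.37438187 -0.3482123   0.006     ] 0.12077851494239304 [ 0.41792675 -0.34572253  0.026     ] [ 0.38118979 -0.34784792  0.026     ]
yaw deg 4.607584845106452 handle from tip [ 0.39708677 -0.34638248] from back [ 0.39631077 -0.34644502]
[-0.0003  0.0094  0.    ]
[ 0.0003 -0.0094  0.    ]
```

>>> apply_moves(
  plan=[
    {"jaw": 0, "tx": 0, "ty": 0.0026, "tz": 0.035, "twist": -3.1},
    {"jaw": 0, "tx": 0, "ty": 0.0026, "tz": 0.07, "twist": -3.1},
    {"jaw": 0, "tx": 0, "ty": 0.0026, "tz": 0.105, "twist": -3.1},
    {"jaw": 0, "tx": 0, "ty": 0.0026, "tz": 0.13, "twist": -3.1},
    {"jaw": 0, "tx": 0, "ty": 0.0026, "tz": 0.14, "twist": -3.1},
  ],
)

```text
time: 7.12
tcp_pos: [0.3958, -0.3435, 0.0292]
tcp_rot: [[0.996, 0.087, -0.006], [0.087, -0.996, 0.008], [-0.005, -0.008, -1.0]]
wrist_force: [-0.4, -0.2, -0.1]
finger_gap: 0.046
gripper_force: 0.0
```

>>> apply_moves(
  plan=[
    {"jaw": 0, "tx": 0, "ty": 0, "tz": 0, "twist": 0},
    {"jaw": 0, "tx": 0, "ty": 0, "tz": 0, "twist": 0},
    {"jaw": 0, "tx": 0, "ty": 0, "tz": 0, "twist": 0},
  ],
)

```text
time: 7.37
tcp_pos: [0.3994, -0.3485, 0.0364]
tcp_rot: [[0.996, 0.086, 0.002], [0.086, -0.996, -0.003], [0.002, 0.003, -1.0]]
wrist_force: [0.5, -0.6, -0.0]
finger_gap: 0.0458
gripper_force: 0.0
```

```bash
python3 - <<'E'
from h import *
s=st(); print(np.round(s['tcp_rot'],3),np.round(s['dq'],3))
E
```

```text
7.37 tcp [ 0.3994 -0.3485  0.0364] F [ 0.5 -0.6 -0. ] gap 0.0458 gf 0.0 q [-0.95  0.26  1.86 -0.    1.02  0.54]
[[ 0.996  0.086  0.002]
 [ 0.086 -0.996 -0.003]
 [ 0.002  0.003 -1.   ]] [-0.002 -0.015 -0.007 -0.001 -0.001  0.001]
```

>>> apply_moves(
  plan=[
    {"jaw": 0, "tx": -0.001, "ty": -0.001, "tz": 0.01, "twist": 0},
    {"jaw": 0, "tx": -0.001, "ty": -0.001, "tz": 0.018, "twist": 0},
    {"jaw": 0, "tx": -0.001, "ty": -0.001, "tz": 0.024, "twist": 0},
    {"jaw": 0, "tx": -0.001, "ty": -0.001, "tz": 0.026, "twist": 0},
    {"jaw": 0, "tx": -0.001, "ty": -0.001, "tz": 0.026, "twist": 0},
  ],
)

```text
time: 7.78
tcp_pos: [0.3969, -0.3457, 0.0077]
tcp_rot: [[0.996, 0.086, -0.001], [0.086, -0.996, 0.001], [-0.001, -0.001, -1.0]]
wrist_force: [-0.3, 0.7, -0.2]
finger_gap: 0.0459
gripper_force: 0.0
```

>>> apply_moves(
  plan=[
    {"jaw": 0, "tx": 0, "ty": 0, "tz": 0, "twist": 0},
    {"jaw": 0, "tx": 0, "ty": 0, "tz": 0, "twist": 0},
    {"jaw": 0, "tx": 0, "ty": 0, "tz": 0, "twist": 0},
  ],
)

```text
time: 8.03
tcp_pos: [0.3976, -0.3466, 0.009]
tcp_rot: [[0.996, 0.086, 0.0], [0.086, -0.996, -0.001], [0.0, 0.001, -1.0]]
wrist_force: [-0.1, -0.1, 0.0]
finger_gap: 0.046
gripper_force: 0.0
```

>>> apply_moves(
  plan=[
    {"jaw": -1, "tx": 0, "ty": 0, "tz": 0, "twist": 0},
    {"jaw": -1, "tx": 0, "ty": 0, "tz": 0, "twist": 0},
    {"jaw": -1, "tx": 0, "ty": 0, "tz": 0, "twist": 0},
    {"jaw": -1, "tx": 0, "ty": 0, "tz": 0, "twist": 0},
    {"jaw": -1, "tx": 0, "ty": 0, "tz": 0, "twist": 0},
  ],
  grip_force=25,
)

```text
time: 8.45
tcp_pos: [0.3974, -0.3463, 0.0086]
tcp_rot: [[0.996, 0.086, 0.0], [0.086, -0.996, 0.0], [0.0, -0.0, -1.0]]
wrist_force: [-0.3, 1.5, 1.2]
finger_gap: 0.0146
gripper_force: 0.7
```

>>> apply_moves(
  plan=[
    {"jaw": -1, "tx": 0, "ty": 0, "tz": 0, "twist": 0},
    {"jaw": -1, "tx": 0, "ty": 0, "tz": 0, "twist": 0},
    {"jaw": -1, "tx": 0, "ty": 0, "tz": 0, "twist": 0},
  ],
)

```text
time: 8.7
tcp_pos: [0.3974, -0.3463, 0.0086]
tcp_rot: [[0.996, 0.086, -0.0], [0.086, -0.996, 0.0], [-0.0, -0.0, -1.0]]
wrist_force: [-0.4, 0.3, -0.1]
finger_gap: 0.0142
gripper_force: 25.0
```

```bash
python3 - <<'E'
from h import *
s=st(); print(np.round(s['tcp_rot'],3),np.round(s['dq'],3))
E
```

```text
8.7 tcp [ 0.3974 -0.3463  0.0086] F [-0.4  0.3 -0.1] gap 0.0142 gf 24.998563528060913 q [-0.95  0.3   1.88  0.    0.96  0.54]
[[ 0.996  0.086 -0.   ]
 [ 0.086 -0.996  0.   ]
 [-0.    -0.    -1.   ]] [-0.     0.002 -0.     0.001 -0.001  0.   ]
```

>>> apply_moves(
  plan=[
    {"jaw": -1, "tx": 0, "ty": 0, "tz": -0.015, "twist": 0},
    {"jaw": -1, "tx": 0, "ty": 0, "tz": -0.04, "twist": 0},
    {"jaw": -1, "tx": 0, "ty": 0, "tz": -0.07, "twist": 0},
    {"jaw": -1, "tx": 0, "ty": 0, "tz": -0.095, "twist": 0},
    {"jaw": -1, "tx": 0, "ty": 0, "tz": -0.11, "twist": 0},
  ],
)

```text
time: 9.12
tcp_pos: [0.3982, -0.3474, 0.1215]
tcp_rot: [[0.996, 0.086, 0.002], [0.086, -0.996, -0.003], [0.002, 0.003, -1.0]]
wrist_force: [-0.1, -0.3, -1.0]
finger_gap: 0.0139
gripper_force: 25.0
```

>>> apply_moves(
  plan=[
    {"jaw": -1, "tx": 0.005, "ty": -0.02, "tz": 0, "twist": 0},
    {"jaw": -1, "tx": 0.012, "ty": -0.05, "tz": 0, "twist": 0},
    {"jaw": -1, "tx": 0.019, "ty": -0.08, "tz": 0, "twist": 0},
    {"jaw": -1, "tx": 0.027, "ty": -0.115, "tz": 0, "twist": 0},
    {"jaw": -1, "tx": 0.035, "ty": -0.15, "tz": 0, "twist": 0},
  ],
)

```text
time: 9.53
tcp_pos: [0.4191, -0.1925, 0.1184]
tcp_rot: [[0.996, 0.084, -0.0], [0.084, -0.996, 0.0], [-0.0, -0.0, -1.0]]
wrist_force: [-0.2, -0.5, -1.9]
finger_gap: 0.0139
gripper_force: 25.0
```

>>> apply_moves(
  plan=[
    {"jaw": -1, "tx": 0.008, "ty": -0.035, "tz": 0, "twist": 0},
    {"jaw": -1, "tx": 0.016, "ty": -0.07, "tz": 0, "twist": 0},
    {"jaw": -1, "tx": 0.025, "ty": -0.105, "tz": 0, "twist": 0},
    {"jaw": -1, "tx": 0.032, "ty": -0.135, "tz": 0, "twist": 0},
    {"jaw": -1, "tx": 0.035, "ty": -0.15, "tz": 0, "twist": 0},
  ],
)

```text
time: 9.95
tcp_pos: [0.4411, -0.0382, 0.1183]
tcp_rot: [[0.996, 0.088, -0.001], [0.088, -0.996, 0.001], [-0.0, -0.001, -1.0]]
wrist_force: [0.1, -0.7, -0.9]
finger_gap: 0.0135
gripper_force: 25.0
```

>>> apply_moves(
  plan=[
    {"jaw": -1, "tx": 0.008, "ty": -0.035, "tz": 0, "twist": 1},
    {"jaw": -1, "tx": 0.016, "ty": -0.07, "tz": 0, "twist": 2},
    {"jaw": -1, "tx": 0.025, "ty": -0.1, "tz": 0, "twist": 3.15},
    {"jaw": -1, "tx": 0.032, "ty": -0.125, "tz": 0, "twist": 3.15},
    {"jaw": -1, "tx": 0.034, "ty": -0.1385, "tz": 0, "twist": 3.15},
  ],
)

```text
time: 10.37
tcp_pos: [0.4634, 0.1022, 0.1184]
tcp_rot: [[0.999, 0.033, -0.0], [0.033, -0.999, 0.001], [-0.0, -0.001, -1.0]]
wrist_force: [0.5, -0.5, -2.5]
finger_gap: 0.0139
gripper_force: 25.0
```

>>> apply_moves(
  plan=[
    {"jaw": -1, "tx": 0, "ty": 0, "tz": 0, "twist": 0},
    {"jaw": -1, "tx": 0, "ty": 0, "tz": 0, "twist": 0},
    {"jaw": -1, "tx": 0, "ty": 0, "tz": 0, "twist": 0},
    {"jaw": -1, "tx": 0, "ty": 0, "tz": 0, "twist": 0},
  ],
)

```text
time: 10.7
tcp_pos: [0.4634, 0.0985, 0.1185]
tcp_rot: [[1.0, 0.029, -0.0], [0.029, -1.0, -0.0], [-0.0, 0.0, -1.0]]
wrist_force: [0.0, 0.3, -0.9]
finger_gap: 0.0137
gripper_force: 25.0
```

```bash
python3 - <<'E'
from h import *
s=st(); print(np.round(s['tcp_rot'],3))
v=shot('wrist','w6.png'); np.savez('w6.npz',**v)
E
```

```text
10.7 tcp [0.4634 0.0985 0.1185] F [ 0.   0.3 -0.9] gap 0.0137 gf 24.99822735786438 q [-0.05 -0.01  1.97 -0.    1.18  1.5 ]
[[ 1.     0.029 -0.   ]
 [ 0.029 -1.    -0.   ]
 [-0.     0.    -1.   ]]
```

View pics/w6.png

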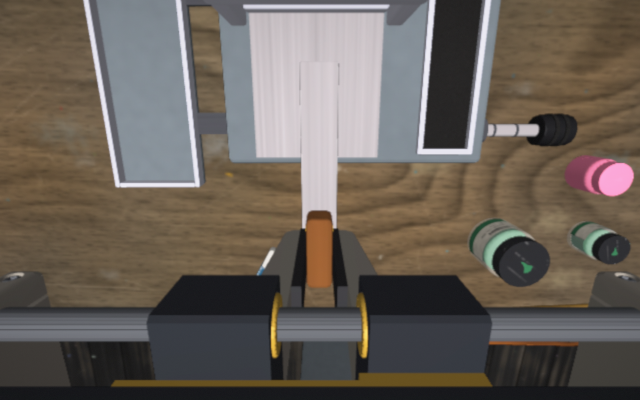

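```bash
python3 - <<'E'
from h import *
v=dict(np.load('w6.npz'))
p=(.5793,.0733,.0309)
def loc(u,w,z):
    g=ray(v,u,w,z)[:2]-p[:2]; c,s=np.cos(p[2]),np.sin(p[2]); return np.round([c*g[0]+s*g[1],-s*g[0]+c*g[1]],4)
for n,u,w,z in [('FL',229,162,.04),('FR',481,161,.04),('stripL',255,157,.0405),('stripR',380,157,.0405),('bladeL',246,8,.055),('bladeR',388,8,.055),('restFL',418,153,.046),('restFR',475,152,.046),('tip',320,63,.116),('tipL',300.5,63,.116),('tipR',338.5,63,.116),('troughFL',119,186,.018),('tFR',199,186,.018)]:
    print(n,loc(u,w,z),np.round(ray(v,u,w,z),4))
print('tip expected world for TCP', np.array([.4634,.0985])+.098*np.array([.9996,.029]))
E
```

```text
FL [-0.0794  0.0995] [0.4969 0.1703 0.04  ]
FR [-0.0787 -0.0997] [ 0.5038 -0.0287  0.04  ]
stripL [-0.0754  0.0786] [0.5015 0.1496 0.0405]
stripR [-0.0754 -0.0196] [0.5045 0.0514 0.0405]
bladeL [0.0248 0.0764] [0.6017 0.1504 0.055 ]
bladeR [ 0.0247 -0.0172] [0.6046 0.0569 0.055 ]
restFL [-0.0716 -0.0475] [0.5092 0.0236 0.046 ]
restFR [-0.0709 -0.0911] [ 0.5113 -0.0199  0.046 ]
tip [-0.0176  0.0278] [0.5609 0.1006 0.116 ]
tipL [-0.0176  0.0377] [0.5606 0.1105 0.116 ]
tipR [-0.0176  0.0184] [0.5612 0.0912 0.116 ]
troughFL [-0.1038  0.204 ] [0.4692 0.2739 0.018 ]
tFR [-0.1038  0.1337] [0.4714 0.2037 0.018 ]
tip expected world for TCP [0.5613608 0.101342 ]
```

>>> apply_moves(
  plan=[
    {"jaw": -1, "tx": 0, "ty": -0.001, "tz": 0.02, "twist": -0.1},
    {"jaw": -1, "tx": 0, "ty": -0.001, "tz": 0.04, "twist": -0.1},
    {"jaw": -1, "tx": 0, "ty": -0.001, "tz": 0.055, "twist": -0.1},
    {"jaw": -1, "tx": 0, "ty": -0.001, "tz": 0.062, "twist": -0.1},
    {"jaw": -1, "tx": 0, "ty": -0.001, "tz": 0.066, "twist": -0.1},
  ],
)

```text
time: 11.17
tcp_pos: [0.4627, 0.0999, 0.0516]
tcp_rot: [[1.0, 0.031, -0.002], [0.031, -1.0, 0.0], [-0.002, -0.0, -1.0]]
wrist_force: [-0.1, -0.2, -1.2]
finger_gap: 0.0137
gripper_force: 25.0
```

>>> apply_moves(
  plan=[
    {"jaw": -1, "tx": 0, "ty": 0, "tz": 0, "twist": 0},
    {"jaw": -1, "tx": 0, "ty": 0, "tz": 0, "twist": 0},
    {"jaw": -1, "tx": 0, "ty": 0, "tz": 0, "twist": 0},
    {"jaw": -1, "tx": 0, "ty": 0, "tz": 0.001, "twist": 0},
    {"jaw": -1, "tx": 0, "ty": 0, "tz": 0.001, "twist": 0},
  ],
)

```text
time: 11.58
tcp_pos: [0.4639, 0.1005, 0.0522]
tcp_rot: [[0.999, 0.033, 0.001], [0.033, -0.999, -0.0], [0.001, 0.0, -1.0]]
wrist_force: [0.3, 0.3, -1.1]
finger_gap: 0.0141
gripper_force: 25.0
```

>>> apply_moves(
  plan=[
    {"jaw": -1, "tx": 0, "ty": 0, "tz": 0.001, "twist": 0},
    {"jaw": -1, "tx": 0, "ty": 0, "tz": 0.002, "twist": 0},
    {"jaw": -1, "tx": 0, "ty": 0, "tz": 0.003, "twist": 0},
    {"jaw": -1, "tx": 0, "ty": 0, "tz": 0.003, "twist": 0},
    {"jaw": -1, "tx": 0, "ty": 0, "tz": 0.003, "twist": 0},
  ],
)

```text
time: 12.0
tcp_pos: [0.4635, 0.1005, 0.0486]
tcp_rot: [[0.999, 0.032, 0.0], [0.032, -0.999, -0.0], [0.0, 0.0, -1.0]]
wrist_force: [-0.2, -0.1, -0.3]
finger_gap: 0.0137
gripper_force: 25.0
```

>>> apply_moves(
  plan=[
    {"jaw": -1, "tx": 0.007, "ty": 0, "tz": 0, "twist": 0},
    {"jaw": -1, "tx": 0.014, "ty": 0, "tz": 0, "twist": 0},
    {"jaw": -1, "tx": 0.021, "ty": 0, "tz": 0, "twist": 0},
    {"jaw": -1, "tx": 0.028, "ty": 0, "tz": 0, "twist": 0},
    {"jaw": -1, "tx": 0.034, "ty": 0, "tz": 0, "twist": 0},
  ],
)

```text
time: 12.42
tcp_pos: [0.4981, 0.1016, 0.0486]
tcp_rot: [[0.999, 0.032, -0.0], [0.032, -0.999, -0.0], [-0.0, 0.0, -1.0]]
wrist_force: [-2.4, 0.3, 3.4]
finger_gap: 0.0139
gripper_force: 25.0
```

>>> apply_moves(
  plan=[
    {"jaw": -1, "tx": 0.007, "ty": 0, "tz": -0.0003, "twist": 0},
    {"jaw": -1, "tx": 0.014, "ty": 0, "tz": -0.0003, "twist": 0},
    {"jaw": -1, "tx": 0.021, "ty": 0, "tz": -0.0003, "twist": 0},
    {"jaw": -1, "tx": 0.028, "ty": 0, "tz": -0.0003, "twist": 0},
    {"jaw": -1, "tx": 0.033, "ty": 0, "tz": -0.0003, "twist": 0},
  ],
)

```text
time: 12.83
tcp_pos: [0.5314, 0.1026, 0.0489]
tcp_rot: [[0.999, 0.032, 0.001], [0.032, -0.999, -0.0], [0.001, 0.0, -1.0]]
wrist_force: [-0.9, 0.3, -1.5]
finger_gap: 0.0136
gripper_force: 25.0
```

>>> apply_moves(
  plan=[
    {"jaw": -1, "tx": 0, "ty": 0, "tz": 0, "twist": 0},
    {"jaw": -1, "tx": 0, "ty": 0, "tz": 0, "twist": 0},
    {"jaw": -1, "tx": 0, "ty": 0, "tz": 0, "twist": 0},
  ],
)

```text
time: 13.08
tcp_pos: [0.53, 0.1027, 0.0487]
tcp_rot: [[0.999, 0.032, -0.001], [0.032, -0.999, 0.0], [-0.001, -0.0, -1.0]]
wrist_force: [-0.7, -0.4, -1.8]
finger_gap: 0.0138
gripper_force: 25.0
```

```bash
python3 - <<'E'
from h import *
s=st(); print(np.round(s['tcp_rot'],3))
v=shot('wrist','w7.png'); np.savez('w7.npz',**v)
E
```

```text
13.08 tcp [0.53   0.1027 0.0487] F [-0.7 -0.4 -1.8] gap 0.0138 gf 24.998838007450104 q [-0.03  0.26  1.83  0.    1.05  1.51]
[[ 0.999  0.032 -0.001]
 [ 0.032 -0.999  0.   ]
 [-0.001 -0.    -1.   ]]
```

View pics/w7.png

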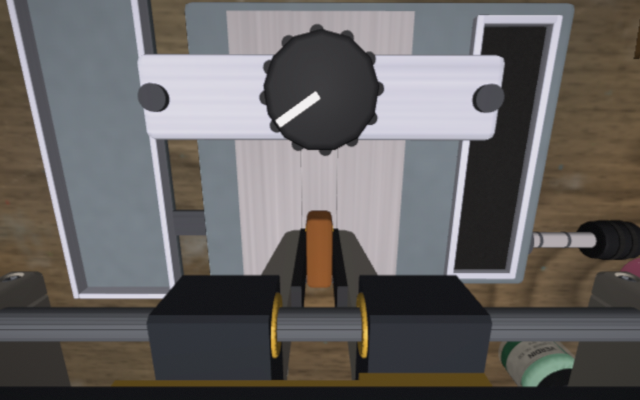

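The beam hides the tip. From the TCP, the tip is about 13 mm past the blade's rear face, so I'll push 6 mm more for margin, then release.

>>> apply_moves(
  plan=[
    {"jaw": -1, "tx": 0.003, "ty": 0, "tz": 0, "twist": 0},
    {"jaw": -1, "tx": 0.006, "ty": 0, "tz": 0, "twist": 0},
    {"jaw": -1, "tx": 0.006, "ty": 0, "tz": 0, "twist": 0},
    {"jaw": -0.4, "tx": 0.006, "ty": 0, "tz": 0, "twist": 0},
    {"jaw": -0.4, "tx": 0.006, "ty": 0, "tz": 0, "twist": 0},
  ],
)

```text
time: 13.55
tcp_pos: [0.5366, 0.1029, 0.0491]
tcp_rot: [[0.999, 0.032, 0.0], [0.032, -0.999, 0.0], [0.0, 0.0, -1.0]]
wrist_force: [-0.6, -0.6, -0.1]
finger_gap: 0.0251
gripper_force: 0.0
```

>>> apply_moves(
  plan=[
    {"jaw": -0.4, "tx": 0, "ty": 0, "tz": 0, "twist": 0},
    {"jaw": -0.4, "tx": 0, "ty": 0, "tz": -0.02, "twist": 0},
    {"jaw": -0.4, "tx": 0, "ty": 0, "tz": -0.05, "twist": 0},
    {"jaw": -0.2, "tx": 0, "ty": 0, "tz": -0.09, "twist": 0},
    {"jaw": -0.2, "tx": 0, "ty": 0, "tz": -0.13, "twist": 0},
  ],
)

```text
time: 13.97
tcp_pos: [0.5353, 0.1029, 0.1796]
tcp_rot: [[0.999, 0.032, -0.002], [0.032, -0.999, 0.0], [-0.002, -0.0, -1.0]]
wrist_force: [1.4, -0.2, 0.2]
finger_gap: 0.0365
gripper_force: 0.0
```

>>> apply_moves(
  plan=[
    {"jaw": 0.1, "tx": 0, "ty": 0, "tz": 0, "twist": -7},
    {"jaw": 0.1, "tx": 0, "ty": 0, "tz": 0, "twist": -14},
    {"jaw": 0.1, "tx": 0, "ty": 0, "tz": 0, "twist": -21},
    {"jaw": 0.1, "tx": 0, "ty": 0, "tz": 0, "twist": -28},
    {"jaw": 0.1, "tx": 0, "ty": 0, "tz": 0, "twist": -35},
  ],
)

```text
time: 14.38
tcp_pos: [0.5364, 0.1028, 0.1791]
tcp_rot: [[0.796, 0.605, 0.0], [0.605, -0.796, -0.0], [0.0, 0.0, -1.0]]
wrist_force: [0.6, 1.4, 0.6]
finger_gap: 0.0505
gripper_force: 0.0
```

>>> apply_moves(
  plan=[
    {"jaw": 0.1, "tx": 0, "ty": 0, "tz": 0, "twist": -7},
    {"jaw": 0.1, "tx": 0, "ty": 0, "tz": 0, "twist": -14},
    {"jaw": 0.1, "tx": 0, "ty": 0, "tz": 0, "twist": -21},
    {"jaw": 0.1, "tx": 0, "ty": 0, "tz": 0, "twist": -28},
    {"jaw": 0.1, "tx": 0, "ty": 0, "tz": 0, "twist": -35},
  ],
)

```text
time: 14.8
tcp_pos: [0.5363, 0.1029, 0.179]
tcp_rot: [[0.306, 0.952, 0.0], [0.952, -0.306, 0.0], [0.0, 0.0, -1.0]]
wrist_force: [-0.5, 0.1, 0.5]
finger_gap: 0.0504
gripper_force: 0.0
```

>>> apply_moves(
  plan=[
    {"jaw": 0.1, "tx": 0, "ty": 0, "tz": 0, "twist": -7},
    {"jaw": 0.1, "tx": 0, "ty": 0, "tz": 0, "twist": -14},
    {"jaw": 0.1, "tx": 0, "ty": 0, "tz": 0, "twist": -20},
    {"jaw": 0.1, "tx": 0, "ty": 0, "tz": 0, "twist": -20},
    {"jaw": 0.1, "tx": 0, "ty": 0, "tz": 0, "twist": -20},
  ],
)

```text
time: 15.22
tcp_pos: [0.5363, 0.1029, 0.1789]
tcp_rot: [[-0.03, 1.0, 0.0], [1.0, 0.03, -0.0], [-0.0, 0.0, -1.0]]
wrist_force: [-0.5, -0.3, 0.0]
finger_gap: 0.0506
gripper_force: 0.0
```

```bash
python3 - <<'E'
from h import *
v=dict(np.load('w7.npz'))
print('knob',ray(v,321,90,.138), ray(v,265,90,.13)-ray(v,377,90,.13))
print('heads',ray(v,153,97,.108),ray(v,488,97,.108))
s=st(); print(np.round(s['tcp_rot'],3))
E
```

```text
knob [0.60843699 0.10447235 0.138     ] [-0.00100936  0.02994193  0.        ]
heads [0.6063215  0.16058288 0.108     ] [0.61010603 0.0483435  0.108     ]
15.22 tcp [0.5363 0.1029 0.1789] F [-0.5 -0.3  0. ] gap 0.0506 gf 0.0 q [-0.03  0.11  1.72 -0.    1.31 -0.06]
[[-0.03  1.    0.  ]
 [ 1.    0.03 -0.  ]
 [-0.    0.   -1.  ]]
```

>>> apply_moves(
  plan=[
    {"jaw": 0.1, "tx": 0, "ty": 0.025, "tz": 0, "twist": 0},
    {"jaw": 0.1, "tx": 0, "ty": 0.05, "tz": 0, "twist": 0},
    {"jaw": 0.1, "tx": -0.0006, "ty": 0.072, "tz": 0, "twist": 0},
    {"jaw": 0.1, "tx": -0.0006, "ty": 0.072, "tz": 0, "twist": 0},
    {"jaw": 0.1, "tx": -0.0006, "ty": 0.072, "tz": 0, "twist": 0},
  ],
)

```text
time: 15.63
tcp_pos: [0.6086, 0.1045, 0.1785]
tcp_rot: [[-0.03, 1.0, -0.001], [1.0, 0.03, -0.0], [0.0, -0.001, -1.0]]
wrist_force: [0.3, -0.1, -0.2]
finger_gap: 0.0504
gripper_force: 0.0
```

>>> apply_moves(
  plan=[
    {"jaw": 0.1, "tx": 0, "ty": 0, "tz": 0.015, "twist": 0},
    {"jaw": 0.1, "tx": 0, "ty": 0, "tz": 0.035, "twist": 0},
    {"jaw": 0.1, "tx": 0, "ty": 0, "tz": 0.05, "twist": 0},
    {"jaw": 0.1, "tx": 0, "ty": 0, "tz": 0.055, "twist": 0},
    {"jaw": 0.1, "tx": 0, "ty": 0, "tz": 0.055, "twist": 0},
  ],
)

```text
time: 16.05
tcp_pos: [0.6064, 0.1047, 0.1223]
tcp_rot: [[-0.032, 0.999, -0.004], [0.999, 0.032, 0.0], [0.0, -0.004, -1.0]]
wrist_force: [-0.4, -1.0, -0.2]
finger_gap: 0.0506
gripper_force: 0.0
```

>>> apply_moves(
  plan=[
    {"jaw": 0.1, "tx": 0, "ty": 0, "tz": 0, "twist": 0},
    {"jaw": 0.1, "tx": 0, "ty": 0, "tz": 0, "twist": 0},
    {"jaw": 0.1, "tx": 0, "ty": 0, "tz": 0, "twist": 0},
  ],
)

```text
time: 16.3
tcp_pos: [0.6091, 0.1047, 0.1254]
tcp_rot: [[-0.032, 0.999, 0.002], [0.999, 0.032, -0.0], [-0.0, 0.002, -1.0]]
wrist_force: [-0.3, -0.4, -0.4]
finger_gap: 0.0507
gripper_force: 0.0
```

Lower to z of about 0.114, grip at 12 N, then turn counter-clockwise to find the stop.

>>> apply_moves(
  plan=[
    {"jaw": 0.1, "tx": 0, "ty": 0, "tz": 0.004, "twist": 0},
    {"jaw": 0.1, "tx": 0, "ty": 0, "tz": 0.008, "twist": 0},
    {"jaw": 0.1, "tx": 0, "ty": 0, "tz": 0.0105, "twist": 0},
    {"jaw": 0.1, "tx": 0, "ty": 0, "tz": 0.0105, "twist": 0},
    {"jaw": 0.1, "tx": 0, "ty": 0, "tz": 0.0105, "twist": 0},
  ],
)

```text
time: 16.72
tcp_pos: [0.6081, 0.1046, 0.113]
tcp_rot: [[-0.032, 0.999, -0.001], [0.999, 0.032, 0.0], [0.0, -0.001, -1.0]]
wrist_force: [0.6, -0.3, 0.4]
finger_gap: 0.0505
gripper_force: 0.0
```

>>> apply_moves(
  plan=[
    {"jaw": -0.8, "tx": 0, "ty": 0, "tz": 0, "twist": 0},
    {"jaw": -0.8, "tx": 0, "ty": 0, "tz": 0, "twist": 0},
    {"jaw": -0.8, "tx": 0, "ty": 0, "tz": 0, "twist": 0},
    {"jaw": -0.8, "tx": 0, "ty": 0, "tz": 0, "twist": 0},
    {"jaw": -0.8, "tx": 0, "ty": 0, "tz": 0, "twist": 0},
  ],
  grip_force=12,
)

```text
time: 17.13
tcp_pos: [0.6084, 0.1046, 0.1136]
tcp_rot: [[-0.032, 0.999, 0.0], [0.999, 0.032, -0.0], [-0.0, 0.0, -1.0]]
wrist_force: [-1.4, 0.0, -0.4]
finger_gap: 0.0288
gripper_force: 1.0
```

>>> apply_moves(
  plan=[
    {"jaw": -0.8, "tx": 0, "ty": 0, "tz": 0, "twist": 0},
    {"jaw": -0.8, "tx": 0, "ty": 0, "tz": 0, "twist": -4},
    {"jaw": -0.8, "tx": 0, "ty": 0, "tz": 0, "twist": -8},
    {"jaw": -0.8, "tx": 0, "ty": 0, "tz": 0, "twist": -12},
    {"jaw": -0.8, "tx": 0, "ty": 0, "tz": 0, "twist": -16},
  ],
)

```text
time: 17.55
tcp_pos: [0.6084, 0.1046, 0.1134]
tcp_rot: [[-0.31, 0.951, 0.0], [0.951, 0.31, 0.0], [0.0, 0.0, -1.0]]
wrist_force: [0.4, 0.4, -0.4]
finger_gap: 0.0289
gripper_force: 12.0
```

```bash
cat > t.py <<'E'
from h import *
s=st(); R=np.array(s['tcp_rot']); print('a',np.round(np.degrees(np.arctan2(R[1,0],R[0,0])),2),'T',np.round(s['ft_torque'],3))
E
python3 t.py
```

```text
17.55 tcp [0.6084 0.1046 0.1134] F [ 0.4  0.4 -0.4] gap 0.0289 gf 11.999731063842773 q [-0.03  0.36  1.57  0.    1.22 -0.34]
a 108.05 T [-0.113  0.057 -0.028]
```

>>> apply_moves(
  plan=[
    {"jaw": -0.8, "tx": 0, "ty": 0, "tz": 0, "twist": -5},
    {"jaw": -0.8, "tx": 0, "ty": 0, "tz": 0, "twist": -10},
    {"jaw": -0.8, "tx": 0, "ty": 0, "tz": 0, "twist": -15},
    {"jaw": -0.8, "tx": 0, "ty": 0, "tz": 0, "twist": -20},
  ],
)

```text
time: 17.88
tcp_pos: [0.6084, 0.1046, 0.1135]
tcp_rot: [[-0.617, 0.787, 0.0], [0.787, 0.617, 0.0], [-0.0, 0.0, -1.0]]
wrist_force: [-0.8, 0.1, 1.2]
finger_gap: 0.0287
gripper_force: 12.0
```

```bash
python3 t.py
```

```text
17.88 tcp [0.6084 0.1046 0.1135] F [-0.8  0.1  1.2] gap 0.0287 gf 11.999269723892212 q [-0.03  0.36  1.57  0.    1.22 -0.69]
a 128.1 T [-0.004  0.074 -0.057]
```

>>> apply_moves(
  plan=[
    {"jaw": -0.8, "tx": 0, "ty": 0, "tz": 0, "twist": -5},
    {"jaw": -0.8, "tx": 0, "ty": 0, "tz": 0, "twist": -10},
    {"jaw": -0.8, "tx": 0, "ty": 0, "tz": 0, "twist": -15},
    {"jaw": -0.8, "tx": 0, "ty": 0, "tz": 0, "twist": -20},
  ],
)

```text
time: 18.22
tcp_pos: [0.6084, 0.1047, 0.1135]
tcp_rot: [[-0.849, 0.528, 0.0], [0.528, 0.849, 0.0], [-0.0, 0.0, -1.0]]
wrist_force: [-0.4, 0.1, 0.1]
finger_gap: 0.0287
gripper_force: 12.0
```

```bash
python3 t.py
```

```text
18.22 tcp [0.6084 0.1047 0.1135] F [-0.4  0.1  0.1] gap 0.0287 gf 11.999267935752869 q [-0.03  0.36  1.57  0.    1.22 -1.04]
a 148.1 T [ 0.022  0.005 -0.006]
```

>>> apply_moves(
  plan=[
    {"jaw": -0.8, "tx": 0, "ty": 0, "tz": 0, "twist": -5},
    {"jaw": -0.8, "tx": 0, "ty": 0, "tz": 0, "twist": -10},
    {"jaw": -0.8, "tx": 0, "ty": 0, "tz": 0, "twist": -15},
    {"jaw": -0.8, "tx": 0, "ty": 0, "tz": 0, "twist": -20},
  ],
)

```text
time: 18.55
tcp_pos: [0.6086, 0.1047, 0.1134]
tcp_rot: [[-0.978, 0.207, 0.001], [0.207, 0.978, 0.0], [-0.001, 0.001, -1.0]]
wrist_force: [0.6, 0.6, -0.3]
finger_gap: 0.0286
gripper_force: 12.0
```

```bash
python3 t.py
```

```text
18.55 tcp [0.6086 0.1047 0.1134] F [ 0.6  0.6 -0.3] gap 0.0286 gf 11.9987453520298 q [-0.03  0.36  1.57  0.    1.22 -1.39]
a 168.06 T [ 0.087 -0.306 -0.3  ]
```

>>> apply_moves(
  plan=[
    {"jaw": -0.8, "tx": 0, "ty": 0, "tz": 0, "twist": -4},
    {"jaw": -0.8, "tx": 0, "ty": 0, "tz": 0, "twist": -8},
    {"jaw": -0.8, "tx": 0, "ty": 0, "tz": 0, "twist": -12},
  ],
)

```text
time: 18.8
tcp_pos: [0.6085, 0.1047, 0.1134]
tcp_rot: [[-1.0, -0.0, 0.0], [-0.0, 1.0, 0.001], [-0.0, 0.001, -1.0]]
wrist_force: [0.2, 0.4, 0.6]
finger_gap: 0.0287
gripper_force: 12.0
```

```bash
python3 t.py
```

```text
18.8 tcp [0.6085 0.1047 0.1134] F [0.2 0.4 0.6] gap 0.0287 gf 11.999740898609161 q [-0.03  0.36  1.57  0.    1.22 -1.6 ]
a -179.99 T [ 0.086 -0.068 -0.243]
```

>>> apply_moves(
  plan=[
    {"jaw": -0.8, "tx": 0, "ty": 0, "tz": 0, "twist": 0},
    {"jaw": 0.1, "tx": 0, "ty": 0, "tz": 0, "twist": 0},
    {"jaw": 0.1, "tx": 0, "ty": 0, "tz": 0, "twist": 0},
    {"jaw": 0.1, "tx": 0, "ty": 0, "tz": 0, "twist": 0},
    {"jaw": 0.1, "tx": 0, "ty": 0, "tz": 0, "twist": 0},
  ],
)

```text
time: 19.22
tcp_pos: [0.6084, 0.1045, 0.1134]
tcp_rot: [[-1.0, 0.003, -0.0], [0.003, 1.0, -0.0], [0.0, -0.0, -1.0]]
wrist_force: [0.1, -0.4, -0.6]
finger_gap: 0.0503
gripper_force: 0.0
```

>>> apply_moves(
  plan=[
    {"jaw": -0.8, "tx": 0, "ty": 0, "tz": 0, "twist": 0},
    {"jaw": -0.8, "tx": 0, "ty": 0, "tz": 0, "twist": 0},
    {"jaw": -0.8, "tx": 0, "ty": 0, "tz": 0, "twist": 0},
    {"jaw": -0.8, "tx": 0, "ty": 0, "tz": 0, "twist": 0},
    {"jaw": -0.8, "tx": 0, "ty": 0, "tz": 0, "twist": 0},
  ],
)

```text
time: 19.63
tcp_pos: [0.6084, 0.1047, 0.1134]
tcp_rot: [[-1.0, 0.003, 0.0], [0.003, 1.0, 0.0], [-0.0, 0.0, -1.0]]
wrist_force: [-0.3, 0.1, 0.6]
finger_gap: 0.0286
gripper_force: 12.0
```

```bash
python3 t.py; python3 - <<'E'
from h import *
v=shot('side'); np.savez('side_stop.npz',**v)
E
```

```text
19.63 tcp [0.6084 0.1047 0.1134] F [-0.3  0.1  0.6] gap 0.0286 gf 12.000056505203247 q [-0.03  0.36  1.57  0.    1.22 -1.59]
a 179.85 T [0.122 0.045 0.001]
```

>>> apply_moves(
  plan=[
    {"jaw": -0.8, "tx": 0, "ty": 0, "tz": 0, "twist": 6},
    {"jaw": -0.8, "tx": 0, "ty": 0, "tz": 0, "twist": 12},
    {"jaw": -0.8, "tx": 0, "ty": 0, "tz": 0, "twist": 18},
    {"jaw": -0.8, "tx": 0, "ty": 0, "tz": 0, "twist": 24},
    {"jaw": -0.8, "tx": 0, "ty": 0, "tz": 0, "twist": 30},
  ],
)

```text
time: 20.1
tcp_pos: [0.6084, 0.1047, 0.1134]
tcp_rot: [[-0.862, 0.507, 0.0], [0.507, 0.862, 0.0], [0.0, 0.0, -1.0]]
wrist_force: [-0.0, 0.9, 0.6]
finger_gap: 0.0287
gripper_force: 12.0
```

```bash
python3 t.py
```

```text
20.1 tcp [0.6084 0.1047 0.1134] F [-0.   0.9  0.6] gap 0.0287 gf 11.995290666818619 q [-0.03  0.36  1.57  0.    1.22 -1.06]
a 149.57 T [ 0.135 -0.01  -0.031]
```

>>> apply_moves(
  plan=[
    {"jaw": -0.8, "tx": 0, "ty": 0, "tz": 0, "twist": 6},
    {"jaw": -0.8, "tx": 0, "ty": 0, "tz": 0, "twist": 12},
    {"jaw": -0.8, "tx": 0, "ty": 0, "tz": 0, "twist": 18},
    {"jaw": -0.8, "tx": 0, "ty": 0, "tz": 0, "twist": 24},
    {"jaw": -0.8, "tx": 0, "ty": 0, "tz": 0, "twist": 30},
  ],
)

```text
time: 20.52
tcp_pos: [0.6084, 0.1047, 0.1134]
tcp_rot: [[-0.493, 0.87, 0.0], [0.87, 0.493, 0.0], [0.0, 0.0, -1.0]]
wrist_force: [0.3, 0.9, 0.4]
finger_gap: 0.0289
gripper_force: 12.0
```

>>> apply_moves(
  plan=[
    {"jaw": -0.8, "tx": 0, "ty": 0, "tz": 0, "twist": 6},
    {"jaw": -0.8, "tx": 0, "ty": 0, "tz": 0, "twist": 12},
    {"jaw": -0.8, "tx": 0, "ty": 0, "tz": 0, "twist": 18},
    {"jaw": -0.8, "tx": 0, "ty": 0, "tz": 0, "twist": 24},
    {"jaw": -0.8, "tx": 0, "ty": 0, "tz": 0, "twist": 30},
  ],
)

```text
time: 20.93
tcp_pos: [0.6084, 0.1047, 0.1134]
tcp_rot: [[0.008, 1.0, 0.0], [1.0, -0.008, 0.0], [0.0, 0.0, -1.0]]
wrist_force: [0.0, 0.7, -0.0]
finger_gap: 0.0286
gripper_force: 12.0
```

>>> apply_moves(
  plan=[
    {"jaw": -0.8, "tx": 0, "ty": 0, "tz": 0, "twist": 6},
    {"jaw": -0.8, "tx": 0, "ty": 0, "tz": 0, "twist": 12},
    {"jaw": -0.8, "tx": 0, "ty": 0, "tz": 0, "twist": 18},
    {"jaw": -0.8, "tx": 0, "ty": 0, "tz": 0, "twist": 24},
    {"jaw": -0.8, "tx": 0, "ty": 0, "tz": 0, "twist": 30},
  ],
)

```text
time: 21.35
tcp_pos: [0.6084, 0.1047, 0.1134]
tcp_rot: [[0.507, 0.862, 0.0], [0.862, -0.507, 0.0], [0.0, 0.0, -1.0]]
wrist_force: [0.3, 0.7, -0.3]
finger_gap: 0.0284
gripper_force: 12.0
```

>>> apply_moves(
  plan=[
    {"jaw": -0.8, "tx": 0, "ty": 0, "tz": 0, "twist": 6},
    {"jaw": -0.8, "tx": 0, "ty": 0, "tz": 0, "twist": 12},
    {"jaw": -0.8, "tx": 0, "ty": 0, "tz": 0, "twist": 18},
    {"jaw": -0.8, "tx": 0, "ty": 0, "tz": 0, "twist": 24},
    {"jaw": -0.8, "tx": 0, "ty": 0, "tz": 0, "twist": 30},
  ],
)

```text
time: 21.77
tcp_pos: [0.6084, 0.1047, 0.1134]
tcp_rot: [[0.87, 0.493, 0.0], [0.493, -0.87, 0.0], [0.0, -0.0, -1.0]]
wrist_force: [-0.3, 0.1, 0.8]
finger_gap: 0.0285
gripper_force: 12.0
```

```bash
python3 t.py
```

```text
21.77 tcp [0.6084 0.1047 0.1134] F [-0.3  0.1  0.8] gap 0.0285 gf 11.995292901992798 q [-0.03  0.36  1.57  0.    1.22  1.03]
a 29.57 T [0.102 0.116 0.029]
```

>>> apply_moves(
  plan=[
    {"jaw": -0.8, "tx": 0, "ty": 0, "tz": 0, "twist": 6},
    {"jaw": -0.8, "tx": 0, "ty": 0, "tz": 0, "twist": 12},
    {"jaw": -0.8, "tx": 0, "ty": 0, "tz": 0, "twist": 18},
    {"jaw": -0.8, "tx": 0, "ty": 0, "tz": 0, "twist": 25},
    {"jaw": -0.8, "tx": 0, "ty": 0, "tz": 0, "twist": 31},
  ],
)

```text
time: 22.18
tcp_pos: [0.6084, 0.1047, 0.1134]
tcp_rot: [[1.0, -0.026, 0.0], [-0.026, -1.0, 0.0], [0.0, -0.0, -1.0]]
wrist_force: [-0.1, 0.5, 0.0]
finger_gap: 0.0285
gripper_force: 12.0
```

>>> apply_moves(
  plan=[
    {"jaw": -0.8, "tx": 0, "ty": 0, "tz": 0, "twist": 7},
    {"jaw": -0.8, "tx": 0, "ty": 0, "tz": 0, "twist": 14},
    {"jaw": -0.8, "tx": 0, "ty": 0, "tz": 0, "twist": 21},
    {"jaw": -0.8, "tx": 0, "ty": 0, "tz": 0, "twist": 27},
    {"jaw": -0.8, "tx": 0, "ty": 0, "tz": 0, "twist": 31},
  ],
)

```text
time: 22.6
tcp_pos: [0.6084, 0.1047, 0.1134]
tcp_rot: [[0.844, -0.536, 0.0], [-0.536, -0.844, 0.0], [-0.0, -0.0, -1.0]]
wrist_force: [0.2, -0.3, -0.5]
finger_gap: 0.0283
gripper_force: 12.0
```

>>> apply_moves(
  plan=[
    {"jaw": -0.8, "tx": 0, "ty": 0, "tz": 0, "twist": 0},
    {"jaw": -0.8, "tx": 0, "ty": 0, "tz": 0, "twist": 0},
    {"jaw": 0.1, "tx": 0, "ty": 0, "tz": 0, "twist": 0},
    {"jaw": 0.1, "tx": 0, "ty": 0, "tz": 0, "twist": 0},
    {"jaw": 0.1, "tx": 0, "ty": 0, "tz": 0, "twist": 0},
  ],
)

```text
time: 23.02
tcp_pos: [0.6084, 0.1045, 0.1134]
tcp_rot: [[0.847, -0.531, -0.0], [-0.531, -0.847, -0.0], [0.0, 0.0, -1.0]]
wrist_force: [0.3, 0.5, -0.9]
finger_gap: 0.0464
gripper_force: 0.0
```

```bash
python3 t.py
```

```text
23.02 tcp [0.6084 0.1045 0.1134] F [ 0.3  0.5 -0.9] gap 0.0464 gf 0.0 q [-0.03  0.36  1.57 -0.    1.22  2.11]
a -32.09 T [0.057 0.129 0.031]
```

>>> apply_moves(
  plan=[
    {"jaw": 0.1, "tx": 0, "ty": 0, "tz": -0.02, "twist": 0},
    {"jaw": 0.1, "tx": 0, "ty": 0, "tz": -0.045, "twist": 0},
    {"jaw": 0.1, "tx": 0, "ty": 0, "tz": -0.065, "twist": 0},
    {"jaw": 0.1, "tx": 0, "ty": 0, "tz": -0.065, "twist": 0},
  ],
)

```text
time: 23.35
tcp_pos: [0.6113, 0.1045, 0.1837]
tcp_rot: [[0.847, -0.532, 0.009], [-0.532, -0.847, -0.0], [0.008, -0.004, -1.0]]
wrist_force: [1.0, -1.0, 1.1]
finger_gap: 0.0504
gripper_force: 0.0
```

>>> apply_moves(
  plan=[
    {"jaw": 0, "tx": -0.02, "ty": 0, "tz": 0, "twist": -7},
    {"jaw": 0, "tx": -0.04, "ty": 0, "tz": 0, "twist": -14},
    {"jaw": 0, "tx": -0.06, "ty": 0, "tz": 0, "twist": -21},
    {"jaw": 0, "tx": -0.06, "ty": 0, "tz": 0, "twist": -28},
    {"jaw": 0, "tx": -0.06, "ty": 0, "tz": 0, "twist": -34},
  ],
)

```text
time: 23.77
tcp_pos: [0.5562, 0.1371, 0.1772]
tcp_rot: [[0.999, 0.04, -0.002], [0.04, -0.999, -0.0], [-0.002, 0.0, -1.0]]
wrist_force: [0.3, -0.1, 0.7]
finger_gap: 0.0461
gripper_force: 0.0
```

```bash
python3 t.py; python3 - <<'E'
from h import *
v=shot('wrist','w8.png'); np.savez('w8.npz',**v)
E
```

```text
23.77 tcp [0.5562 0.1371 0.1772] F [ 0.3 -0.1  0.7] gap 0.0461 gf 0.0 q [ 0.03  0.18  1.64 -0.    1.32  1.56]
a 2.29 T [-0.023  0.097 -0.006]
```

View pics/w8.png

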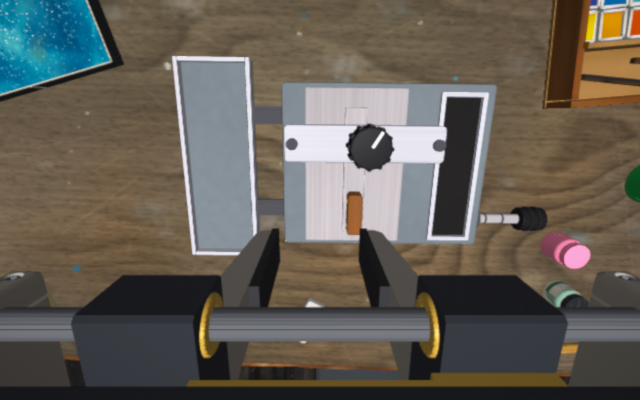

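```bash
python3 - <<'E'
from h import *
for n in ('w1','w7','w8'):
    v=dict(np.load(n+'.npz')); c=proj(v,(.6084,.1045,.138)); R=17 if n!='w7' else 55
    if n!='w7': R=15
    H,W=v['px'].shape[:2]; yy,xx=np.mgrid[:H,:W]
    k=cv2.cvtColor(v['px'],cv2.COLOR_RGB2GRAY)
    # dark knob blob hull centre
    m=((xx-c[0])**2+(yy-c[1])**2<R*R*.7)&(k>130)
    ys,xs=np.nonzero(m); P=np.array([ray(v,x,y,.1385)[:2] for x,y in zip(xs,ys)])
    mu=P.mean(0); w,V=np.linalg.eigh(np.cov(P.T)); d=V[:,1]; 
    if d@(mu-np.array([.6084,.1045]))<0:d=-d
    t=(P-mu)@d
    print(n,np.round(c),len(xs),'mid',np.round(mu,4),'dir',np.degrees(np.arctan2(d[1],d[0])),'from centre',np.degrees(np.arctan2(*(mu-np.array([.6084,.1045]))[::-1])),'len',np.ptp(t))
E
```

```text
w1 [425. 134.] 42 mid [0.6048 0.1092] dir 123.12769059616714 from centre 127.5346856501382 len 0.026938186905626212
w7 [321.  90.] 396 mid [0.6045 0.1092] dir 126.40619184383684 from centre 129.98679337364715 len 0.009995553379256419
w8 [371. 148.] 52 mid [0.6118 0.102 ] dir -29.10638455269902 from centre -36.455072332557705 len 0.007598430662123382
```

The pointer now reads about -30° and began at about 126°. That fits a stop near 180° plus a 212° clockwise turn, so θ is about 3.7. The gauge tip shows past the beam at (356,108) and the handle is at (354,214).

```bash
python3 - <<'E'
from h import *
v=dict(np.load('w8.npz'))
a,b=ray(v,354.5,194,.066),ray(v,354.5,235,.066); print(a,b,(a+b)/2); print('tip',ray(v,356.5,108,.046))
E
python3 t.py
```

```text
[0.55863983 0.10412352 0.066     ] [0.51841629 0.10127384 0.066     ] [0.53852806 0.10269868 0.066     ]
tip [0.63490689 0.10551799 0.046     ]
23.82 tcp [0.5566 0.1368 0.1773] F [0.4 0.7 0.2] gap 0.0459 gf 0.0 q [ 0.03  0.18  1.64 -0.    1.32  1.56]
a 2.49 T [ 0.021  0.149 -0.007]
```

>>> apply_moves(
  plan=[
    {"jaw": 0, "tx": -0.01, "ty": 0.016, "tz": 0, "twist": 0.7},
    {"jaw": 0, "tx": -0.021, "ty": 0.033, "tz": 0.02, "twist": 0.7},
    {"jaw": 0, "tx": -0.021, "ty": 0.033, "tz": 0.055, "twist": 0.7},
    {"jaw": 0, "tx": -0.021, "ty": 0.033, "tz": 0.085, "twist": 0.7},
    {"jaw": 0, "tx": -0.021, "ty": 0.033, "tz": 0.1, "twist": 0.7},
  ],
)

```text
time: 24.23
tcp_pos: [0.5345, 0.1024, 0.0738]
tcp_rot: [[1.0, 0.017, -0.006], [0.017, -1.0, 0.0], [-0.006, -0.0, -1.0]]
wrist_force: [-0.3, -0.1, -0.3]
finger_gap: 0.0459
gripper_force: 0.0
```

>>> apply_moves(
  plan=[
    {"jaw": 0, "tx": 0, "ty": 0, "tz": 0, "twist": 0},
    {"jaw": 0, "tx": 0, "ty": 0, "tz": 0, "twist": 0},
    {"jaw": 0, "tx": 0, "ty": 0, "tz": 0, "twist": 0},
    {"jaw": 0, "tx": 0, "ty": 0, "tz": 0, "twist": 0},
  ],
)

```text
time: 24.57
tcp_pos: [0.5392, 0.1028, 0.0802]
tcp_rot: [[1.0, 0.02, 0.003], [0.02, -1.0, -0.0], [0.003, 0.0, -1.0]]
wrist_force: [0.8, 0.2, 0.5]
finger_gap: 0.046
gripper_force: 0.0
```

>>> apply_moves(
  plan=[
    {"jaw": 0, "tx": 0, "ty": 0, "tz": 0.01, "twist": 0},
    {"jaw": 0, "tx": 0, "ty": 0, "tz": 0.02, "twist": 0},
    {"jaw": 0, "tx": 0, "ty": 0, "tz": 0.026, "twist": 0},
    {"jaw": 0, "tx": 0, "ty": 0, "tz": 0.026, "twist": 0},
    {"jaw": 0, "tx": 0, "ty": 0, "tz": 0.026, "twist": 0},
  ],
)

```text
time: 24.98
tcp_pos: [0.537, 0.1029, 0.0516]
tcp_rot: [[1.0, 0.02, -0.002], [0.02, -1.0, 0.0], [-0.002, -0.0, -1.0]]
wrist_force: [0.0, -0.7, 0.0]
finger_gap: 0.0463
gripper_force: 0.0
```

```bash
python3 t.py
```

```text
24.98 tcp [0.537  0.1029 0.0516] F [ 0.  -0.7  0. ] gap 0.0463 gf 0.0 q [-0.03  0.27  1.81 -0.    1.06  1.52]
a 1.16 T [ 0.006  0.142 -0.031]
```

>>> apply_moves(
  plan=[
    {"jaw": 0, "tx": 0, "ty": 0, "tz": 0.002, "twist": -0.6},
    {"jaw": -1, "tx": 0, "ty": 0, "tz": 0.002, "twist": -0.6},
    {"jaw": -1, "tx": 0, "ty": 0, "tz": 0.002, "twist": -0.6},
    {"jaw": -1, "tx": 0, "ty": 0, "tz": 0.002, "twist": -0.6},
    {"jaw": -1, "tx": 0, "ty": 0, "tz": 0.002, "twist": -0.6},
  ],
  grip_force=25,
)

```text
time: 25.4
tcp_pos: [0.5378, 0.1028, 0.0506]
tcp_rot: [[1.0, 0.031, 0.0], [0.031, -1.0, -0.0], [0.0, 0.0, -1.0]]
wrist_force: [0.3, -0.2, -0.3]
finger_gap: 0.0215
gripper_force: 0.0
```

>>> apply_moves(
  plan=[
    {"jaw": -1, "tx": 0, "ty": 0, "tz": 0, "twist": 0},
    {"jaw": -1, "tx": 0, "ty": 0, "tz": 0, "twist": 0},
    {"jaw": -1, "tx": 0, "ty": 0, "tz": 0, "twist": 0},
    {"jaw": -1, "tx": 0, "ty": 0, "tz": 0, "twist": 0},
  ],
)

```text
time: 25.73
tcp_pos: [0.5378, 0.1028, 0.0506]
tcp_rot: [[1.0, 0.031, 0.0], [0.031, -1.0, -0.0], [0.0, 0.0, -1.0]]
wrist_force: [0.5, -0.4, 1.1]
finger_gap: 0.0141
gripper_force: 25.0
```

```bash
python3 t.py
```

```text
25.73 tcp [0.5378 0.1028 0.0506] F [ 0.5 -0.4  1.1] gap 0.0141 gf 25.000120997428894 q [-0.03  0.28  1.81 -0.    1.06  1.51]
a 1.76 T [-0.009  0.205 -0.004]
```

>>> apply_moves(
  plan=[
    {"jaw": -1, "tx": -0.006, "ty": 0, "tz": 0, "twist": 0},
    {"jaw": -1, "tx": -0.012, "ty": 0, "tz": 0, "twist": 0},
    {"jaw": -1, "tx": -0.018, "ty": 0, "tz": 0, "twist": 0},
    {"jaw": -1, "tx": -0.024, "ty": 0, "tz": 0, "twist": 0},
  ],
)

```text
time: 26.07
tcp_pos: [0.5142, 0.102, 0.0507]
tcp_rot: [[1.0, 0.03, 0.003], [0.03, -1.0, 0.0], [0.003, 0.0, -1.0]]
wrist_force: [5.4, 0.3, -2.7]
finger_gap: 0.0137
gripper_force: 25.0
```

```bash
python3 t.py
```

```text
26.07 tcp [0.5142 0.102  0.0507] F [ 5.4  0.3 -2.7] gap 0.0137 gf 24.999191164970398 q [-0.03  0.22  1.88  0.    1.04  1.51]
a 1.75 T [ 0.056 -0.648  0.024]
```

>>> apply_moves(
  plan=[
    {"jaw": -1, "tx": -0.007, "ty": 0, "tz": 0, "twist": 0},
    {"jaw": -1, "tx": -0.014, "ty": 0, "tz": 0, "twist": 0},
    {"jaw": -1, "tx": -0.021, "ty": 0, "tz": 0, "twist": 0},
    {"jaw": -1, "tx": -0.028, "ty": 0, "tz": 0, "twist": 0},
    {"jaw": -1, "tx": -0.032, "ty": 0, "tz": 0, "twist": 0},
  ],
)

```text
time: 26.48
tcp_pos: [0.4808, 0.1012, 0.0506]
tcp_rot: [[1.0, 0.031, 0.0], [0.031, -1.0, -0.0], [0.0, 0.0, -1.0]]
wrist_force: [1.5, 1.2, -0.1]
finger_gap: 0.0136
gripper_force: 25.0
```

>>> apply_moves(
  plan=[
    {"jaw": -1, "tx": -0.008, "ty": 0, "tz": 0, "twist": 0},
    {"jaw": -1, "tx": -0.016, "ty": 0, "tz": 0, "twist": 0},
    {"jaw": -1, "tx": -0.022, "ty": 0, "tz": 0, "twist": 0},
    {"jaw": -1, "tx": -0.026, "ty": 0, "tz": 0, "twist": 0},
    {"jaw": -1, "tx": -0.026, "ty": 0, "tz": 0, "twist": 0},
  ],
)

```text
time: 26.9
tcp_pos: [0.4544, 0.1004, 0.0503]
tcp_rot: [[1.0, 0.031, -0.002], [0.031, -1.0, -0.0], [-0.002, 0.0, -1.0]]
wrist_force: [-2.8, -0.1, 5.5]
finger_gap: 0.0137
gripper_force: 25.0
```

>>> apply_moves(
  plan=[
    {"jaw": -1, "tx": 0, "ty": 0, "tz": -0.012, "twist": 0},
    {"jaw": -1, "tx": 0, "ty": 0, "tz": -0.03, "twist": 0},
    {"jaw": -1, "tx": 0, "ty": 0, "tz": -0.05, "twist": 0},
    {"jaw": -1, "tx": 0, "ty": 0, "tz": -0.06, "twist": 0},
    {"jaw": -1, "tx": 0, "ty": 0, "tz": -0.06, "twist": 0},
  ],
)

```text
time: 27.32
tcp_pos: [0.4571, 0.1003, 0.1124]
tcp_rot: [[1.0, 0.031, 0.004], [0.031, -1.0, -0.0], [0.004, 0.0, -1.0]]
wrist_force: [0.2, 0.6, -1.1]
finger_gap: 0.0138
gripper_force: 25.0
```

>>> apply_moves(
  plan=[
    {"jaw": -1, "tx": 0, "ty": 0.025, "tz": 0, "twist": 0},
    {"jaw": -1, "tx": 0, "ty": 0.055, "tz": 0, "twist": 0},
    {"jaw": -1, "tx": 0, "ty": 0.085, "tz": 0, "twist": 0},
    {"jaw": -1, "tx": 0.01, "ty": 0.1, "tz": 0, "twist": 0},
    {"jaw": -1, "tx": 0.04, "ty": 0.1, "tz": 0, "twist": 0},
  ],
)

```text
time: 27.73
tcp_pos: [0.4956, -0.0007, 0.1081]
tcp_rot: [[1.0, 0.027, -0.006], [0.027, -1.0, -0.0], [-0.006, -0.0, -1.0]]
wrist_force: [0.1, -0.5, 0.1]
finger_gap: 0.0136
gripper_force: 25.0
```

>>> apply_moves(
  plan=[
    {"jaw": -1, "tx": 0.02, "ty": 0, "tz": 0, "twist": 0},
    {"jaw": -1, "tx": 0.04, "ty": 0, "tz": 0, "twist": 0},
    {"jaw": -1, "tx": 0.047, "ty": 0, "tz": 0, "twist": 0},
    {"jaw": -1, "tx": 0.047, "ty": 0, "tz": 0, "twist": 0},
    {"jaw": -1, "tx": 0.047, "ty": 0, "tz": 0, "twist": 0},
  ],
)

```text
time: 28.15
tcp_pos: [0.5444, 0.0033, 0.1091]
tcp_rot: [[1.0, 0.031, -0.003], [0.031, -1.0, 0.0], [-0.003, -0.001, -1.0]]
wrist_force: [-0.5, 0.0, -1.0]
finger_gap: 0.0142
gripper_force: 25.0
```

>>> apply_moves(
  plan=[
    {"jaw": -1, "tx": 0, "ty": 0, "tz": 0, "twist": 0},
    {"jaw": -1, "tx": 0, "ty": 0, "tz": 0, "twist": 0},
  ],
)

```text
time: 28.32
tcp_pos: [0.5446, 0.0032, 0.11]
tcp_rot: [[1.0, 0.031, -0.001], [0.031, -1.0, 0.0], [-0.001, -0.0, -1.0]]
wrist_force: [0.0, 0.4, -1.1]
finger_gap: 0.0137
gripper_force: 25.0
```

```bash
python3 t.py;  python3 - <<'E'
from h import *
v=shot('wrist','w9.png'); np.savez('w9.npz',**v)
E
```

```text
28.32 tcp [0.5446 0.0032 0.11  ] F [ 0.   0.4 -1.1] gap 0.0137 gf 24.9994495511055 q [-0.22  0.19  1.78 -0.    1.17  1.32]
a 1.76 T [0.021 0.148 0.034]
```

View pics/w9.png

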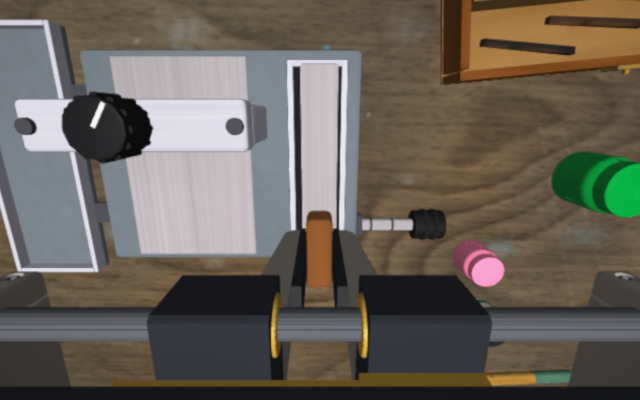

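>>> apply_moves(
  plan=[
    {"jaw": -1, "tx": 0, "ty": 0, "tz": 0.015, "twist": 0},
    {"jaw": -1, "tx": 0, "ty": 0, "tz": 0.03, "twist": 0},
    {"jaw": -1, "tx": 0, "ty": 0, "tz": 0.042, "twist": 0},
    {"jaw": -1, "tx": 0, "ty": 0, "tz": 0.048, "twist": 0},
    {"jaw": -1, "tx": 0, "ty": 0, "tz": 0.05, "twist": 0},
  ],
)

```text
time: 28.78
tcp_pos: [0.5445, 0.0033, 0.0591]
tcp_rot: [[1.0, 0.031, -0.002], [0.031, -1.0, 0.001], [-0.002, -0.001, -1.0]]
wrist_force: [-0.7, 1.0, -0.9]
finger_gap: 0.0139
gripper_force: 25.0
```

>>> apply_moves(
  plan=[
    {"jaw": -1, "tx": 0, "ty": 0, "tz": 0, "twist": 0},
    {"jaw": -1, "tx": 0, "ty": 0, "tz": 0, "twist": 0},
    {"jaw": -1, "tx": 0, "ty": 0, "tz": 0.002, "twist": 0},
    {"jaw": -1, "tx": 0, "ty": 0, "tz": 0.005, "twist": 0},
    {"jaw": -1, "tx": 0, "ty": 0, "tz": 0.0075, "twist": 0},
  ],
)

```text
time: 29.2
tcp_pos: [0.5461, 0.0029, 0.0531]
tcp_rot: [[1.0, 0.031, 0.001], [0.031, -1.0, -0.0], [0.001, 0.0, -1.0]]
wrist_force: [-0.8, -0.3, -1.4]
finger_gap: 0.0136
gripper_force: 25.0
```

>>> apply_moves(
  plan=[
    {"jaw": -1, "tx": 0, "ty": 0, "tz": 0, "twist": 0},
    {"jaw": -1, "tx": 0, "ty": 0, "tz": 0, "twist": 0},
  ],
)

```text
time: 29.37
tcp_pos: [0.5455, 0.0031, 0.0527]
tcp_rot: [[1.0, 0.031, -0.0], [0.031, -1.0, 0.0], [-0.0, -0.0, -1.0]]
wrist_force: [0.6, 0.8, -0.8]
finger_gap: 0.014
gripper_force: 25.0
```

```bash
python3 t.py
```

```text
29.37 tcp [0.5455 0.0031 0.0527] F [ 0.6  0.8 -0.8] gap 0.014 gf 24.999528229236603 q [-0.22  0.27  1.81 -0.    1.06  1.32]
a 1.76 T [ 0.028  0.208 -0.009]
```

>>> apply_moves(
  plan=[
    {"jaw": -1, "tx": 0, "ty": 0, "tz": 0.0018, "twist": 0},
    {"jaw": -1, "tx": 0, "ty": 0, "tz": 0.0018, "twist": 0},
    {"jaw": -0.5, "tx": 0, "ty": 0, "tz": 0.0018, "twist": 0},
    {"jaw": -0.5, "tx": 0, "ty": 0, "tz": 0.0018, "twist": 0},
    {"jaw": -0.5, "tx": 0, "ty": 0, "tz": 0.0018, "twist": 0},
  ],
)

```text
time: 29.78
tcp_pos: [0.546, 0.003, 0.0514]
tcp_rot: [[1.0, 0.031, 0.001], [0.031, -1.0, -0.0], [0.001, 0.0, -1.0]]
wrist_force: [0.1, -0.2, 0.2]
finger_gap: 0.0229
gripper_force: 0.0
```

>>> apply_moves(
  plan=[
    {"jaw": -0.5, "tx": 0, "ty": 0, "tz": -0.02, "twist": 0},
    {"jaw": -0.5, "tx": 0, "ty": 0, "tz": -0.05, "twist": 0},
    {"jaw": -0.3, "tx": 0, "ty": 0, "tz": -0.09, "twist": 0},
    {"jaw": 0, "tx": 0, "ty": 0, "tz": -0.125, "twist": 0},
    {"jaw": 0, "tx": 0, "ty": 0, "tz": -0.125, "twist": 0},
  ],
)

```text
time: 30.2
tcp_pos: [0.5507, 0.0021, 0.1849]
tcp_rot: [[0.999, 0.031, 0.015], [0.031, -1.0, -0.003], [0.014, 0.004, -1.0]]
wrist_force: [-0.0, 0.3, 0.4]
finger_gap: 0.0409
gripper_force: 0.0
```

>>> apply_moves(
  plan=[
    {"jaw": 0, "tx": -0.004, "ty": 0.02, "tz": 0, "twist": -6},
    {"jaw": 0, "tx": -0.008, "ty": 0.04, "tz": 0, "twist": -12},
    {"jaw": 0, "tx": -0.012, "ty": 0.06, "tz": 0, "twist": -18},
    {"jaw": 0, "tx": -0.016, "ty": 0.08, "tz": 0, "twist": -24},
    {"jaw": 0, "tx": -0.019, "ty": 0.092, "tz": 0, "twist": -30},
  ],
)

```text
time: 30.62
tcp_pos: [0.5294, -0.0913, 0.1762]
tcp_rot: [[0.848, 0.53, 0.001], [0.53, -0.848, -0.001], [0.0, 0.001, -1.0]]
wrist_force: [0.0, 0.5, 0.3]
finger_gap: 0.0459
gripper_force: 0.0
```

>>> apply_moves(
  plan=[
    {"jaw": 0, "tx": 0, "ty": 0, "tz": 0, "twist": -6},
    {"jaw": 0, "tx": 0, "ty": 0, "tz": 0, "twist": -12},
    {"jaw": 0, "tx": 0, "ty": 0, "tz": 0, "twist": -18},
    {"jaw": 0, "tx": 0, "ty": 0, "tz": 0, "twist": -24},
    {"jaw": 0, "tx": 0, "ty": 0, "tz": 0, "twist": -30},
  ],
)

```text
time: 31.03
tcp_pos: [0.5296, -0.0896, 0.1761]
tcp_rot: [[0.469, 0.883, 0.0], [0.883, -0.469, -0.0], [0.0, 0.0, -1.0]]
wrist_force: [-1.4, -0.8, 0.4]
finger_gap: 0.0457
gripper_force: 0.0
```

>>> apply_moves(
  plan=[
    {"jaw": 0, "tx": 0, "ty": 0, "tz": 0, "twist": -7},
    {"jaw": 0, "tx": 0, "ty": 0, "tz": 0, "twist": -14},
    {"jaw": 0, "tx": 0, "ty": 0, "tz": 0, "twist": -21},
    {"jaw": 0, "tx": 0, "ty": 0, "tz": 0, "twist": -28},
    {"jaw": 0, "tx": 0, "ty": 0, "tz": 0, "twist": -30},
  ],
)

```text
time: 31.45
tcp_pos: [0.5297, -0.0895, 0.1761]
tcp_rot: [[-0.036, 0.999, 0.0], [0.999, 0.036, -0.0], [-0.0, 0.0, -1.0]]
wrist_force: [-0.1, -0.4, 0.2]
finger_gap: 0.0459
gripper_force: 0.0
```

>>> apply_moves(
  plan=[
    {"jaw": 0, "tx": 0, "ty": 0, "tz": 0.025, "twist": 0},
    {"jaw": 0, "tx": 0, "ty": 0, "tz": 0.055, "twist": 0},
    {"jaw": 0, "tx": 0, "ty": 0, "tz": 0.08, "twist": 0},
    {"jaw": 0, "tx": 0, "ty": 0, "tz": 0.09, "twist": 0},
    {"jaw": 0, "tx": 0, "ty": 0, "tz": 0.09, "twist": 0},
  ],
)

```text
time: 31.87
tcp_pos: [0.5274, -0.0887, 0.0833]
tcp_rot: [[-0.031, 1.0, -0.005], [1.0, 0.031, 0.002], [0.002, -0.005, -1.0]]
wrist_force: [-0.6, 0.1, -1.0]
finger_gap: 0.0459
gripper_force: 0.0
```

>>> apply_moves(
  plan=[
    {"jaw": 0, "tx": 0, "ty": 0, "tz": 0, "twist": 0},
    {"jaw": 0, "tx": 0, "ty": 0, "tz": 0, "twist": 0},
    {"jaw": 0, "tx": 0, "ty": 0, "tz": 0, "twist": 0},
  ],
)

```text
time: 32.12
tcp_pos: [0.531, -0.0901, 0.0881]
tcp_rot: [[-0.031, 1.0, 0.003], [1.0, 0.031, -0.001], [-0.002, 0.003, -1.0]]
wrist_force: [-0.1, 0.5, -1.0]
finger_gap: 0.046
gripper_force: 0.0
```

```bash
python3 t.py;  python3 - <<'E'
from h import *
v=shot('wrist','w10.png'); np.savez('w10.npz',**v)
E
```

```text
32.12 tcp [ 0.531  -0.0901  0.0881] F [-0.1  0.5 -1. ] gap 0.046 gf 0.0 q [-0.39  0.2   1.82  0.    1.12 -0.42]
a 91.76 T [-0.031  0.08   0.016]
```

View pics/w10.png

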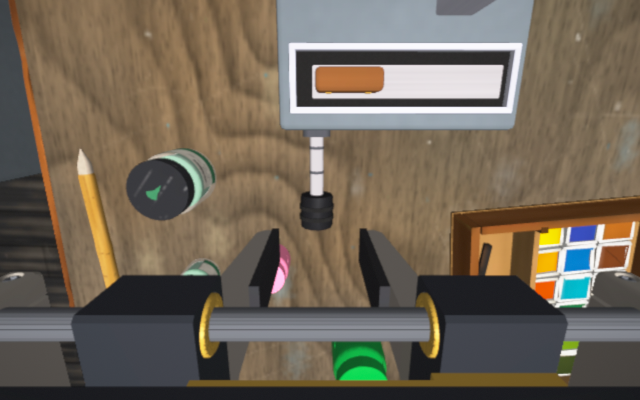

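The gauge lies flat in its rest (handle at (349,79)) and the rod knob is at (316,210). I've used all 14 pictures, so from here I'll rely on numbers only.

>>> apply_moves(
  plan=[
    {"jaw": 0, "tx": 0, "ty": -0.0015, "tz": 0.025, "twist": 0},
    {"jaw": 0, "tx": 0, "ty": -0.0015, "tz": 0.05, "twist": 0},
    {"jaw": 0, "tx": 0, "ty": -0.0015, "tz": 0.068, "twist": 0},
    {"jaw": 0, "tx": 0, "ty": -0.0015, "tz": 0.076, "twist": 0},
    {"jaw": 0, "tx": 0, "ty": -0.0015, "tz": 0.077, "twist": 0},
  ],
)

```text
time: 32.58
tcp_pos: [0.5272, -0.0892, 0.0081]
tcp_rot: [[-0.031, 1.0, -0.002], [1.0, 0.031, 0.001], [0.001, -0.002, -1.0]]
wrist_force: [-0.9, 1.1, 0.2]
finger_gap: 0.0458
gripper_force: 0.0
```

>>> apply_moves(
  plan=[
    {"jaw": 0, "tx": 0, "ty": 0, "tz": 0, "twist": 0},
    {"jaw": 0, "tx": 0, "ty": 0, "tz": 0, "twist": 0},
    {"jaw": 0, "tx": 0, "ty": 0, "tz": 0, "twist": 0},
    {"jaw": 0, "tx": 0, "ty": 0, "tz": 0, "twist": 0},
  ],
)

```text
time: 32.92
tcp_pos: [0.5291, -0.0899, 0.0104]
tcp_rot: [[-0.031, 1.0, 0.002], [1.0, 0.031, -0.001], [-0.001, 0.002, -1.0]]
wrist_force: [-0.0, -0.0, -0.6]
finger_gap: 0.046
gripper_force: 0.0
```

>>> apply_moves(
  plan=[
    {"jaw": -0.8, "tx": 0, "ty": 0, "tz": 0, "twist": 0},
    {"jaw": -0.8, "tx": 0, "ty": 0, "tz": 0, "twist": 0},
    {"jaw": -0.8, "tx": 0, "ty": 0, "tz": 0, "twist": 0},
    {"jaw": -0.8, "tx": 0, "ty": 0, "tz": 0, "twist": 0},
    {"jaw": -0.8, "tx": 0, "ty": 0, "tz": 0, "twist": 0},
  ],
  grip_force=25,
)

```text
time: 33.33
tcp_pos: [0.5293, -0.0896, 0.0094]
tcp_rot: [[-0.03, 1.0, 0.003], [1.0, 0.03, -0.0], [-0.0, 0.003, -1.0]]
wrist_force: [4.7, -0.0, -3.1]
finger_gap: 0.0243
gripper_force: 25.0
```

```bash
python3 t.py
```

```text
33.33 tcp [ 0.5293 -0.0896  0.0094] F [ 4.7 -0.  -3.1] gap 0.0243 gf 25.004431307315826 q [-0.39  0.32  1.85  0.    0.97 -0.42]
a 91.75 T [ 0.154 -0.766  0.075]
```

>>> apply_moves(
  plan=[
    {"jaw": -0.8, "tx": 0.005, "ty": 0, "tz": 0, "twist": 0},
    {"jaw": -0.8, "tx": 0.01, "ty": 0, "tz": 0, "twist": 0},
    {"jaw": -0.8, "tx": 0.015, "ty": 0, "tz": 0, "twist": 0},
    {"jaw": -0.8, "tx": 0.018, "ty": 0, "tz": 0, "twist": 0},
    {"jaw": -0.8, "tx": 0.018, "ty": 0, "tz": 0, "twist": 0},
  ],
)

```text
time: 33.75
tcp_pos: [0.5287, -0.0716, 0.0094]
tcp_rot: [[-0.031, 1.0, 0.003], [1.0, 0.031, -0.001], [-0.001, 0.003, -1.0]]
wrist_force: [5.3, -0.0, -3.1]
finger_gap: 0.024
gripper_force: 25.0
```

>>> apply_moves(
  plan=[
    {"jaw": -0.8, "tx": 0, "ty": 0, "tz": 0, "twist": 0},
    {"jaw": -0.8, "tx": 0, "ty": 0, "tz": 0, "twist": 0},
    {"jaw": -0.8, "tx": 0, "ty": 0, "tz": 0, "twist": 0},
  ],
)

```text
time: 34.0
tcp_pos: [0.5287, -0.0716, 0.0094]
tcp_rot: [[-0.031, 1.0, 0.003], [1.0, 0.031, -0.0], [-0.0, 0.003, -1.0]]
wrist_force: [5.6, 1.6, -2.6]
finger_gap: 0.0243
gripper_force: 25.0
```

```bash
python3 t.py
```

```text
34.0 tcp [ 0.5287 -0.0716  0.0094] F [ 5.6  1.6 -2.6] gap 0.0243 gf 25.00189572572708 q [-0.36  0.31  1.86  0.    0.97 -0.39]
a 91.75 T [ 0.137 -0.738  0.079]
```

>>> apply_moves(
  plan=[
    {"jaw": 0, "tx": 0, "ty": 0, "tz": 0, "twist": 0},
    {"jaw": 0, "tx": 0, "ty": 0, "tz": 0, "twist": 0},
    {"jaw": 0, "tx": 0, "ty": 0, "tz": 0, "twist": 0},
    {"jaw": 0, "tx": 0, "ty": 0, "tz": -0.03, "twist": 0},
    {"jaw": 0, "tx": 0, "ty": 0, "tz": -0.07, "twist": 0},
  ],
)

```text
time: 34.42
tcp_pos: [0.5235, -0.0703, 0.076]
tcp_rot: [[-0.03, 0.999, -0.01], [1.0, 0.031, 0.003], [0.004, -0.009, -1.0]]
wrist_force: [1.6, 0.3, 0.5]
finger_gap: 0.0457
gripper_force: 0.0
```

>>> apply_moves(
  plan=[
    {"jaw": 0.3, "tx": 0, "ty": 0, "tz": -0.035, "twist": 0},
    {"jaw": 0.4, "tx": 0, "ty": 0, "tz": -0.07, "twist": 0},
    {"jaw": 0.45, "tx": 0, "ty": 0, "tz": -0.09, "twist": 0},
    {"jaw": 0.45, "tx": 0, "ty": 0, "tz": -0.09, "twist": 0},
    {"jaw": 0.45, "tx": 0, "ty": 0, "tz": -0.09, "twist": 0},
  ],
)

```text
time: 34.83
tcp_pos: [0.5279, -0.0718, 0.17]
tcp_rot: [[-0.031, 1.0, 0.002], [1.0, 0.031, -0.001], [-0.001, 0.002, -1.0]]
wrist_force: [0.5, -0.6, 0.4]
finger_gap: 0.0666
gripper_force: 0.0
```

```bash
python3 t.py; python3 - <<'E'
from h import *
v=shot('wrist','w11.png'); np.savez('w11.npz',**v)
def W(x,y,z): c,q=np.cos(.0309),np.sin(.0309); return (.5793+c*x-q*y,.0733+q*x+c*y,z)
g=cv2.cvtColor(v['px'],cv2.COLOR_RGB2GRAY)
# rod knob: dark blob along rod line
ends=[]
for d in np.arange(-.005,.045,.003):
    u=proj(v,W(-.055,-.125-d,.036)); ends.append((round(d,3),int(g[int(u[1])-1:int(u[1])+2,int(u[0])-1:int(u[0])+2].mean())))
print(ends)
v=dict(np.load('w10.npz')); px=v['px']
g=cv2.cvtColor(px,cv2.COLOR_RGB2GRAY)
m=((g<75).astype(np.uint8))[150:225,120:200]
n,l,s,c=cv2.connectedComponentsWithStats(m); i=1+np.argmax(s[1:,4]); cc=c[i]+[120,150]; print('lid',s[i],cc,ray(v,*cc,.056))
pts=cv2.findContours((l==i).astype(np.uint8),0,1)[0][0]; (ex,ey),r=cv2.minEnclosingCircle(pts); print('circ',ex+120,ey+150,r,ray(v,ex+120,ey+150,.056))
print('pencil',ray(v,82,155,.007),ray(v,112,280,.007))
E
```

```text
34.83 tcp [ 0.5279 -0.0718  0.17  ] F [ 0.5 -0.6  0.4] gap 0.0666 gf 0.0 q [-0.36  0.09  1.77 -0.    1.29 -0.39]
a 91.76 T [ 0.015  0.077 -0.011]
[(np.float64(-0.005), 222), (np.float64(-0.002), 222), (np.float64(0.001), 222), (np.float64(0.004), 135), (np.float64(0.007), 57), (np.float64(0.01), 61), (np.float64(0.013), 52), (np.float64(0.016), 51), (np.float64(0.019), 57), (np.float64(0.022), 46), (np.float64(0.025), 50), (np.float64(0.028), 50), (np.float64(0.031), 65), (np.float64(0.034), 88), (np.float64(0.037), 83), (np.float64(0.04), 84), (np.float64(0.043), 86)]
lid [   7    9   67   61 2950] [160.06644068 188.61389831] [ 0.42569223 -0.06815747  0.056     ]
circ 159.92523193359375 187.30841064453125 33.95743942260742 [ 0.42568712 -0.06727728  0.056     ]
pencil [ 0.34200645 -0.055029    0.007     ] [ 0.35039034 -0.1651514   0.007     ]
```

The knob's dark span runs from 0.005 to 0.031 m, centred at 0.018, so the rod is at its middle click. Next is the jar at (0.4257, -0.068).

>>> apply_moves(
  plan=[
    {"jaw": 0.45, "tx": 0.002, "ty": -0.03, "tz": 0, "twist": 0},
    {"jaw": 0.45, "tx": 0.004, "ty": -0.06, "tz": 0, "twist": 0},
    {"jaw": 0.45, "tx": 0.007, "ty": -0.09, "tz": 0, "twist": 0},
    {"jaw": 0.45, "tx": 0.007, "ty": -0.102, "tz": 0, "twist": 0},
    {"jaw": 0.45, "tx": 0.007, "ty": -0.102, "tz": 0, "twist": 0},
  ],
)

```text
time: 35.3
tcp_pos: [0.4219, -0.0667, 0.1663]
tcp_rot: [[-0.03, 1.0, -0.005], [1.0, 0.03, 0.002], [0.002, -0.005, -1.0]]
wrist_force: [0.6, -1.0, -0.4]
finger_gap: 0.0666
gripper_force: 0.0
```

>>> apply_moves(
  plan=[
    {"jaw": 0.45, "tx": 0, "ty": 0, "tz": 0.02, "twist": 0},
    {"jaw": 0.45, "tx": 0, "ty": 0, "tz": 0.045, "twist": 0},
    {"jaw": 0.45, "tx": 0, "ty": 0, "tz": 0.07, "twist": 0},
    {"jaw": 0.45, "tx": 0, "ty": 0, "tz": 0.08, "twist": 0},
    {"jaw": 0.45, "tx": 0, "ty": 0, "tz": 0.08, "twist": 0},
  ],
)

```text
time: 35.72
tcp_pos: [0.423, -0.0665, 0.0856]
tcp_rot: [[-0.031, 1.0, -0.007], [1.0, 0.031, 0.003], [0.004, -0.007, -1.0]]
wrist_force: [-0.8, -0.2, 0.7]
finger_gap: 0.0668
gripper_force: 0.0
```

>>> apply_moves(
  plan=[
    {"jaw": 0.45, "tx": 0, "ty": 0, "tz": 0, "twist": 0},
    {"jaw": 0.45, "tx": 0, "ty": 0, "tz": 0, "twist": 0},
    {"jaw": 0.45, "tx": 0, "ty": 0, "tz": 0, "twist": 0},
    {"jaw": 0.45, "tx": 0, "ty": 0, "tz": 0, "twist": 0},
  ],
)

```text
time: 36.05
tcp_pos: [0.4264, -0.0681, 0.0903]
tcp_rot: [[-0.031, 1.0, 0.002], [1.0, 0.031, -0.001], [-0.001, 0.002, -1.0]]
wrist_force: [1.0, -0.1, 0.0]
finger_gap: 0.0669
gripper_force: 0.0
```

```bash
python3 t.py
```

```text
36.05 tcp [ 0.4264 -0.0681  0.0903] F [ 1.  -0.1  0. ] gap 0.0669 gf 0.0 q [-0.44 -0.08  2.11  0.    1.12 -0.47]
a 91.76 T [-0.079  0.043 -0.006]
```

>>> apply_moves(
  plan=[
    {"jaw": 0.45, "tx": 0, "ty": 0, "tz": 0.02, "twist": 0},
    {"jaw": 0.45, "tx": 0, "ty": 0, "tz": 0.04, "twist": 0},
    {"jaw": 0.45, "tx": 0, "ty": 0, "tz": 0.06, "twist": 0},
    {"jaw": 0.45, "tx": 0, "ty": 0, "tz": 0.072, "twist": 0},
    {"jaw": 0.45, "tx": 0, "ty": 0, "tz": 0.076, "twist": 0},
  ],
)

```text
time: 36.47
tcp_pos: [0.4244, -0.0673, 0.0119]
tcp_rot: [[-0.031, 1.0, -0.002], [1.0, 0.031, 0.001], [0.001, -0.002, -1.0]]
wrist_force: [-0.3, -0.3, 0.0]
finger_gap: 0.0667
gripper_force: 0.0
```

>>> apply_moves(
  plan=[
    {"jaw": 0.45, "tx": 0, "ty": 0, "tz": 0, "twist": 0},
    {"jaw": 0.45, "tx": 0, "ty": 0, "tz": 0, "twist": 0},
    {"jaw": 0.45, "tx": 0, "ty": 0, "tz": 0, "twist": 0},
    {"jaw": -0.3, "tx": 0, "ty": 0, "tz": 0, "twist": 0},
    {"jaw": -0.3, "tx": 0, "ty": 0, "tz": 0, "twist": 0},
  ],
  grip_force=20,
)

```text
time: 36.88
tcp_pos: [0.4261, -0.068, 0.014]
tcp_rot: [[-0.031, 1.0, 0.002], [1.0, 0.031, -0.001], [-0.001, 0.002, -1.0]]
wrist_force: [0.4, -0.1, 0.1]
finger_gap: 0.0554
gripper_force: 0.0
```

>>> apply_moves(
  plan=[
    {"jaw": -0.3, "tx": 0, "ty": 0, "tz": 0, "twist": 0},
    {"jaw": -0.3, "tx": 0, "ty": 0, "tz": 0, "twist": 0},
    {"jaw": -0.3, "tx": 0, "ty": 0, "tz": 0, "twist": 0},
    {"jaw": -0.3, "tx": 0, "ty": 0, "tz": 0, "twist": 0},
    {"jaw": -0.3, "tx": 0, "ty": 0, "tz": 0, "twist": 0},
  ],
)

```text
time: 37.3
tcp_pos: [0.4254, -0.0678, 0.0135]
tcp_rot: [[-0.031, 1.0, -0.0], [1.0, 0.031, -0.0], [-0.0, -0.0, -1.0]]
wrist_force: [-2.3, -0.1, 6.0]
finger_gap: 0.0446
gripper_force: 20.0
```

```bash
python3 t.py
```

```text
37.3 tcp [ 0.4254 -0.0678  0.0135] F [-2.3 -0.1  6. ] gap 0.0446 gf 20.000779532419983 q [-0.44  0.07  2.14 -0.    0.93 -0.47]
a 91.77 T [-0.096  0.554  0.016]
```

>>> apply_moves(
  plan=[
    {"jaw": -0.3, "tx": 0, "ty": 0, "tz": -0.015, "twist": 0},
    {"jaw": -0.3, "tx": 0, "ty": 0, "tz": -0.04, "twist": 0},
    {"jaw": -0.3, "tx": 0, "ty": 0, "tz": -0.065, "twist": 0},
    {"jaw": -0.3, "tx": 0, "ty": 0, "tz": -0.085, "twist": 0},
    {"jaw": -0.3, "tx": 0, "ty": 0, "tz": -0.09, "twist": 0},
  ],
)

```text
time: 37.72
tcp_pos: [0.4275, -0.0686, 0.1062]
tcp_rot: [[-0.031, 1.0, 0.006], [1.0, 0.031, -0.002], [-0.003, 0.006, -1.0]]
wrist_force: [0.2, -0.1, -0.4]
finger_gap: 0.0444
gripper_force: 20.0
```

>>> apply_moves(
  plan=[
    {"jaw": -0.3, "tx": 0.02, "ty": 0.004, "tz": 0, "twist": 0},
    {"jaw": -0.3, "tx": 0.05, "ty": 0.01, "tz": 0, "twist": 0},
    {"jaw": -0.3, "tx": 0.085, "ty": 0.016, "tz": 0, "twist": 0},
    {"jaw": -0.3, "tx": 0.12, "ty": 0.022, "tz": 0, "twist": 0},
    {"jaw": -0.3, "tx": 0.155, "ty": 0.0275, "tz": 0, "twist": 0},
  ],
)

```text
time: 38.13
tcp_pos: [0.4475, 0.0897, 0.1019]
tcp_rot: [[-0.03, 1.0, -0.001], [1.0, 0.03, 0.0], [0.0, -0.001, -1.0]]
wrist_force: [1.5, -0.6, -0.4]
finger_gap: 0.0448
gripper_force: 20.0
```

>>> apply_moves(
  plan=[
    {"jaw": -0.3, "tx": 0.035, "ty": 0.006, "tz": 0, "twist": 0},
    {"jaw": -0.3, "tx": 0.07, "ty": 0.013, "tz": 0, "twist": 0},
    {"jaw": -0.3, "tx": 0.105, "ty": 0.019, "tz": 0, "twist": 0},
    {"jaw": -0.3, "tx": 0.135, "ty": 0.024, "tz": 0, "twist": 0},
    {"jaw": -0.3, "tx": 0.155, "ty": 0.0275, "tz": 0, "twist": 0},
  ],
)

```text
time: 38.55
tcp_pos: [0.4699, 0.2465, 0.1015]
tcp_rot: [[-0.032, 0.999, -0.002], [0.999, 0.032, 0.0], [0.0, -0.002, -1.0]]
wrist_force: [-0.2, 0.3, 0.1]
finger_gap: 0.0449
gripper_force: 20.0
```

>>> apply_moves(
  plan=[
    {"jaw": -0.3, "tx": 0, "ty": 0.02, "tz": 0, "twist": 0},
    {"jaw": -0.3, "tx": 0, "ty": 0.05, "tz": 0, "twist": 0},
    {"jaw": -0.3, "tx": -0.002, "ty": 0.08, "tz": 0, "twist": 0},
    {"jaw": -0.3, "tx": -0.003, "ty": 0.1, "tz": 0, "twist": 0},
    {"jaw": -0.3, "tx": -0.003, "ty": 0.104, "tz": 0, "twist": 0},
  ],
)

```text
time: 38.97
tcp_pos: [0.5771, 0.2435, 0.1015]
tcp_rot: [[-0.029, 1.0, 0.0], [1.0, 0.029, -0.0], [-0.0, 0.0, -1.0]]
wrist_force: [0.3, 0.3, -1.6]
finger_gap: 0.0446
gripper_force: 20.0
```

>>> apply_moves(
  plan=[
    {"jaw": -0.3, "tx": 0, "ty": 0, "tz": 0, "twist": 0},
    {"jaw": -0.3, "tx": 0, "ty": 0, "tz": 0, "twist": 0},
    {"jaw": -0.3, "tx": 0, "ty": 0, "tz": 0, "twist": 0},
    {"jaw": -0.3, "tx": 0, "ty": 0, "tz": 0, "twist": 0},
  ],
)

```text
time: 39.3
tcp_pos: [0.5735, 0.2442, 0.1028]
tcp_rot: [[-0.031, 1.0, -0.001], [1.0, 0.031, -0.0], [-0.0, -0.001, -1.0]]
wrist_force: [-0.7, -0.6, -0.6]
finger_gap: 0.045
gripper_force: 20.0
```

```bash
python3 t.py; python3 - <<'E'
from h import *
v=shot('wrist','w12.png'); np.savez('w12.npz',**v)
v0=dict(np.load('w11.npz'))
# is the trough clear & pose check: project trough rim corners, sample brightness near
def W(x,y,z): c,q=np.cos(.0309),np.sin(.0309); return (.5793+c*x-q*y,.0733+q*x+c*y,z)
g=cv2.cvtColor(v['px'],cv2.COLOR_RGB2GRAY)
for y in (.205,.135):
  for x in (-.06,.0,.06):
    u=proj(v,W(x,y,.018)).astype(int); print((x,y),u, g[max(u[1]-3,0):u[1]+4,u[0]] if 0<=u[0]<640 and 0<=u[1]<400 else '')
E
```

```text
39.3 tcp [0.5735 0.2442 0.1028] F [-0.7 -0.6 -0.6] gap 0.045 gf 19.99987571616657 q [0.21 0.38 1.55 0.   1.21 0.18]
a 91.79 T [-0.075  0.042  0.007]
(-0.06, 0.205) [246 163] [155 231 246 247 245 195 157]
(0.0, 0.205) [320 163] [148 231 246 248 247 210 165]
(0.06, 0.205) [394 163] [148 237 248 248 246 214 166]
(-0.06, 0.135) [250 243] [125 152 136 100  85  83  82]
(0.0, 0.135) [319 243] [37 48 55 57 57 56 57]
(0.06, 0.135) [389 243] [146 212 223 183 123  89  83]
```

>>> apply_moves(
  plan=[
    {"jaw": -0.3, "tx": 0, "ty": 0, "tz": 0.02, "twist": 0},
    {"jaw": -0.3, "tx": 0, "ty": 0, "tz": 0.04, "twist": 0},
    {"jaw": -0.3, "tx": 0, "ty": 0, "tz": 0.055, "twist": 0},
    {"jaw": -0.3, "tx": 0, "ty": 0, "tz": 0.065, "twist": 0},
    {"jaw": -0.3, "tx": 0, "ty": 0, "tz": 0.07, "twist": 0},
  ],
)

```text
time: 39.77
tcp_pos: [0.5734, 0.2439, 0.0315]
tcp_rot: [[-0.031, 1.0, -0.003], [1.0, 0.031, -0.001], [-0.0, -0.003, -1.0]]
wrist_force: [0.3, 0.8, -1.1]
finger_gap: 0.0445
gripper_force: 20.0
```

>>> apply_moves(
  plan=[
    {"jaw": -0.3, "tx": 0, "ty": 0, "tz": 0, "twist": 0},
    {"jaw": -0.3, "tx": 0, "ty": 0, "tz": 0, "twist": 0},
    {"jaw": -0.3, "tx": 0, "ty": 0, "tz": 0.003, "twist": 0},
    {"jaw": -0.3, "tx": 0, "ty": 0, "tz": 0.006, "twist": 0},
    {"jaw": -0.3, "tx": 0, "ty": 0, "tz": 0.009, "twist": 0},
  ],
)

```text
time: 40.18
tcp_pos: [0.5754, 0.2442, 0.0246]
tcp_rot: [[-0.031, 1.0, 0.001], [1.0, 0.031, 0.0], [0.0, 0.001, -1.0]]
wrist_force: [0.6, 0.2, -0.2]
finger_gap: 0.0448
gripper_force: 20.0
```

>>> apply_moves(
  plan=[
    {"jaw": -0.3, "tx": 0, "ty": 0, "tz": 0, "twist": 0},
    {"jaw": -0.3, "tx": 0, "ty": 0, "tz": 0, "twist": 0},
    {"jaw": -0.3, "tx": 0, "ty": 0, "tz": 0, "twist": 0},
  ],
)

```text
time: 40.43
tcp_pos: [0.5749, 0.2441, 0.0242]
tcp_rot: [[-0.031, 1.0, 0.0], [1.0, 0.031, 0.0], [0.0, 0.0, -1.0]]
wrist_force: [0.6, 0.8, -1.7]
finger_gap: 0.0446
gripper_force: 20.0
```

```bash
python3 t.py
```

```text
40.43 tcp [0.5749 0.2441 0.0242] F [ 0.6  0.8 -1.7] gap 0.0446 gf 19.99988610012224 q [0.21 0.49 1.58 0.   1.07 0.18]
a 91.76 T [-0.068  0.073  0.021]
```

Lower the last 2.5 mm, open, and retreat upward.

>>> apply_moves(
  plan=[
    {"jaw": -0.3, "tx": 0, "ty": 0, "tz": 0.0015, "twist": 0},
    {"jaw": -0.3, "tx": 0, "ty": 0, "tz": 0.0025, "twist": 0},
    {"jaw": -0.3, "tx": 0, "ty": 0, "tz": 0.0025, "twist": 0},
    {"jaw": 0.4, "tx": 0, "ty": 0, "tz": 0.0025, "twist": 0},
    {"jaw": 0.4, "tx": 0, "ty": 0, "tz": 0.0025, "twist": 0},
  ],
)

```text
time: 40.85
tcp_pos: [0.5749, 0.2441, 0.0217]
tcp_rot: [[-0.031, 1.0, 0.0], [1.0, 0.031, 0.0], [0.0, 0.0, -1.0]]
wrist_force: [0.4, -0.4, 0.3]
finger_gap: 0.0559
gripper_force: 0.0
```

>>> apply_moves(
  plan=[
    {"jaw": 0.4, "tx": 0, "ty": 0, "tz": 0, "twist": 0},
    {"jaw": 0.4, "tx": 0, "ty": 0, "tz": 0, "twist": 0},
    {"jaw": 0.4, "tx": 0, "ty": 0, "tz": -0.015, "twist": 0},
    {"jaw": 0.4, "tx": 0, "ty": 0, "tz": -0.04, "twist": 0},
    {"jaw": 0.4, "tx": 0, "ty": 0, "tz": -0.075, "twist": 0},
  ],
)

```text
time: 41.27
tcp_pos: [0.5723, 0.2435, 0.0943]
tcp_rot: [[-0.031, 1.0, -0.006], [1.0, 0.031, -0.001], [-0.001, -0.007, -1.0]]
wrist_force: [-0.4, -0.1, 0.7]
finger_gap: 0.0641
gripper_force: 0.0
```

>>> apply_moves(
  plan=[
    {"jaw": 0.4, "tx": 0, "ty": 0, "tz": -0.03, "twist": 0},
    {"jaw": 0.4, "tx": 0, "ty": 0, "tz": -0.07, "twist": 0},
    {"jaw": 0.4, "tx": 0, "ty": 0, "tz": -0.11, "twist": 0},
    {"jaw": 0.4, "tx": 0, "ty": 0, "tz": -0.15, "twist": 0},
    {"jaw": 0.4, "tx": 0, "ty": 0, "tz": -0.17, "twist": 0},
  ],
)

```text
time: 41.68
tcp_pos: [0.5766, 0.2445, 0.2731]
tcp_rot: [[-0.031, 0.999, 0.008], [1.0, 0.031, 0.002], [0.002, 0.008, -1.0]]
wrist_force: [0.5, 0.2, 0.6]
finger_gap: 0.0645
gripper_force: 0.0
```

>>> apply_moves(
  plan=[
    {"jaw": 0.4, "tx": -0.03, "ty": -0.02, "tz": 0, "twist": 0},
    {"jaw": 0.4, "tx": -0.06, "ty": -0.04, "tz": 0, "twist": 0},
    {"jaw": 0.4, "tx": -0.09, "ty": -0.06, "tz": 0, "twist": 0},
    {"jaw": 0.4, "tx": -0.12, "ty": -0.08, "tz": 0, "twist": 0},
    {"jaw": 0.4, "tx": -0.14, "ty": -0.095, "tz": 0, "twist": 0},
  ],
)

```text
time: 42.1
tcp_pos: [0.4828, 0.0993, 0.2666]
tcp_rot: [[-0.03, 1.0, -0.0], [1.0, 0.03, -0.001], [-0.001, -0.0, -1.0]]
wrist_force: [-1.0, -0.4, -0.5]
finger_gap: 0.0644
gripper_force: 0.0
```

>>> apply_moves(
  plan=[
    {"jaw": 0.4, "tx": 0, "ty": 0, "tz": 0, "twist": 0},
    {"jaw": 0.4, "tx": 0, "ty": 0, "tz": 0, "twist": 0},
    {"jaw": 0.4, "tx": 0, "ty": 0, "tz": 0, "twist": 0},
  ],
)

```text
time: 42.35
tcp_pos: [0.4845, 0.1015, 0.2668]
tcp_rot: [[-0.031, 1.0, 0.001], [1.0, 0.031, 0.0], [0.0, 0.001, -1.0]]
wrist_force: [-0.3, 1.2, 0.5]
finger_gap: 0.0645
gripper_force: 0.0
```

```bash
python3 t.py; python3 - <<'E'
from h import *
v=shot('wrist','w13.png'); np.savez('w13.npz',**v)
def W(x,y,z): c,q=np.cos(.0309),np.sin(.0309); return (.5793+c*x-q*y,.0733+q*x+c*y,z)
px=v['px']; hsv=cv2.cvtColor(px,cv2.COLOR_RGB2HSV); g=hsv[:,:,2]
def blob(m,c,R,z):
    yy,xx=np.mgrid[:400,:640]; m=(m&((xx-c[0])**2+(yy-c[1])**2<R*R)).astype(np.uint8)
    n,l,s,ct=cv2.connectedComponentsWithStats(m)
    if n<2: print('none');return
    i=1+np.argmax(s[1:,4]); p=ray(v,*ct[i],z)[:2]-[.5793,.0733]; c_,q=np.cos(.0309),np.sin(.0309)
    print('px',np.round(ct[i]),'box',s[i],'local',np.round([c_*p[0]+q*p[1],-q*p[0]+c_*p[1]],4))
c=proj(v,W(0,.17,.064)); print('jar exp',c); blob(g<75,c,45,.064)
c=proj(v,W(-.037,-.069,.066)); print('handle exp',c); blob((hsv[:,:,0]<18)&(hsv[:,:,1]>130)&(g>80),c,40,.066)
c=proj(v,W(-.055,-.143,.036)); print('rod exp',c); blob(g<70,c,25,.036)
E
```

```text
42.35 tcp [0.4845 0.1015 0.2668] F [-0.3  1.2  0.5] gap 0.0645 gf 0.0 q [-0.04 -0.09  1.74  0.    1.48 -0.07]
a 91.75 T [-0.098  0.088 -0.047]
jar exp [405.64110697  50.79228016]
px [404.  52.] box [ 386   32   38   41 1145] local [-0.0013  0.1686]
handle exp [363.54557904 254.05539657]
px [362. 252.] box [349 246  26  12 294] local [-0.0396 -0.0658]
rod exp [346.1231926  292.69996253]
px [345. 290.] box [336 278  19  23 319] local [-0.0567 -0.1379]
```

```bash
python3 -c "
from rig import env; print(env.finish_job())"
```

```text
the job is handed in; nothing more can be done
None
```

The job is handed in after about 42 s of robot time. The gauge dragged lightly under the blade (about 5 N on the pull, screw estimated at 3.7 rad), and it now lies in its rest with the rod at its middle click. The one pigment jar I identified (jar_c) is in the trough, and I did not touch the eraser, ink stone, tape roll or look-alike jars (green, pink, small pale). The hand-in returned no verdict, and my final check used measured image positions because I had used all 14 pictures.

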